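# Reassemble two inspected valves in order

### The arm

A 6-joint arm with a two-finger parallel gripper is mounted at the origin on the work surface. World frame = base frame: x ahead of the robot, y to its left, z up, the work surface at z = 0. Lengths are in m, angles in rad, forces in N, time in s.
With the tool pointing down it reaches from about 0.35 to 0.85 m from the base axis. Payload 8.1 kg.
Tool frame: the origin (TCP) lies on the centre line of the jaws, within the pads' length; the fingertips stand 11 mm ahead of it and the grasp point (between the pads) lies 8 mm behind it (tip_extent is the distance from the TCP to the fingertips, in m); x points along the fingers, y is the direction in which the jaws open and shut, and the axes are right-handed (so a half turn about x gives the same grasp; the last joint's range is limited). The gripper opens to 93 mm and grips with 3 to 60 N. Pads are 15 mm wide; open, the fingers measure 128 mm over their backs; the gripper's body (75 mm by 188 mm) begins 65 mm behind the grasp point.
Start: joints at [-1.302, 0.13, 1.488, -0, 1.523, -0.085], TCP at [0.208, -0.563, 0.203] pointing down, gripper open.
Joint ranges: [-2.96, 2.96], [-0.89, 2.26], [0.02, 2.5], [-1.34, 4.48], [0, 2.73], [-2.66, 2.66]. Speed limits (rad/s): [2.39, 2.39, 2.79, 3.14, 3.14, 3.14].

### API

Orientations are given as [roll, pitch, yaw] about the fixed x, y, z axes, in that order (R = Rz(yaw) Ry(pitch) Rx(roll)).
In Python, from bench import * gives the robot as it stands.
- The arm moves only by the tool jog_arm, never from a script. Its argument "steps" is a list that holds one entry, the list of rows, each a list of 5 numbers: the opening in per cent of the stroke, from 0 (shut) to 100 (fully open), then the shift along the tool's x, y, z as a fraction of full scale, then the turn about the tool's x as a fraction of full scale. In form: [[[claw, tx, ty, tz, turn], ...]]. A call has 1 to 10 rows; each row is the pose to reach, as a shift and turn from the pose commanded when the call began, along the tool's axes at that moment, turning the shorter way round; what a row does not reach only later rows make up. Full scale, the value 1, is 400 mm for a shift and pi rad for a turn. A row lasts 1/10 s, in which the tool goes at most 50 mm and 8.59 degrees, less where a joint would pass 70% of its speed; a pose out of reach is approached as far as the arm can. A call with a number of a shift or a turn outside -1 to 1 is refused whole. A call with a gripper value outside its range is refused whole. The fingers move at their own pace and stop on an object; the grip force is fixed at half the most. Time passes only in rows, so rows that repeat a pose let the fingers close. It gives the time, the measured TCP pose, the force and the opening at its end, in the units of the state.
- get_state(): the state, without advancing time (a new reading comes with each control period).
- snapshot(name): name is "scene" or "top" or "wrist"; returns a dict with "color" (420x560x3 uint8, blue, green, red), "vfov" (degrees; the focal length in pixels is half the picture's height over the tangent of half this angle, whatever the lens; pixels are square), "cx", "cy" (the principal point, pixels), "k1" (the pictures are not rectified: a ray, as slopes to the right and down, at radius r is drawn at 1 + k1 r^2 times it, then the intrinsics apply), "R" (3x3) and "t" (3): a world point X has camera coordinates R X + t. Camera axes: x right, y down, z forward; pixel columns grow to the right and rows downward; lengths in m; the calibration is good to about 2 mm. A picture is of the moment at which its call begins. There is no depth.
- close_job(): hands the job in, once; it reports no verdict.
The state is a dict: "t": time; "joints": joint angles; "joint_vel": joint speeds; "joint_efforts": joint torques, N m; "tcp_pos": TCP position; "eef_rot": TCP orientation; "wrist_force": force on the tool from outside, world axes, zero at the start; "wrist_torque": the same for the moment, N m; "gripper_width": finger opening in m.
Only numpy, scipy, OpenCV 4.12 (cv2) and the standard library are available. Lean on these libraries where they do the work, as an engineer would, in place of code of your own. Each camera call takes 0.05 s, during which the arm holds its last target. There are 200 camera calls.

### The job

Put the two inspected valves back together. First the wide valve: its wide plug goes into the bore with the stem up, then the wide bonnet over the stem with its flange centred and flat on the valve, then the black knob over the end of the stem, right down on the bonnet; after that the narrow valve: the narrow plug into the bore and the narrow bonnet over it in the same way. Leave the jar and the cup where they are.

Things in the scene. Friction and masses are not known exactly. Their poses are not given: they have to be found in the camera images.
- valve_wide: Wide valve body, fixed to the bench: round steel block 92 mm in diameter and 36 mm high with a stubby brass port on either side (along its x axis, reaching 58 mm from the centre) and an open round bore in its top, 56 mm in diameter, 26 mm deep (bore floor 10 mm above the underside). Origin: centre of its underside, on the bench; z up.
- valve_narrow: Narrow valve body, fixed to the bench: same form, 72 mm in diameter and 30 mm high, ports along its x axis reaching 48 mm from the centre; bore 38 mm in diameter, 20 mm deep (floor 10 mm above the underside). Origin: centre of its underside; z up.
- plug_wide_grip (a point): Wide plug, loose, standing upright: steel disc 48 mm in diameter and 12 mm thick with an upright stem 12 mm in diameter on its centre; 86 mm tall in all. This point is on the stem's axis, 60 mm above the disc's underside (26 mm below the stem's top): gripped here, the fingertips stay clear of the valve. z up along the stem. About 0.25 kg.
- plug_narrow_grip (a point): Narrow plug, loose, standing upright: steel disc 28 mm in diameter and 12 mm thick with an upright stem 12 mm in diameter; 78 mm tall in all. This point is on the stem's axis, 54 mm above the disc's underside (24 mm below the stem's top). z up along the stem. About 0.12 kg.
- bonnet_wide_hub (a point): Wide bonnet, loose, lying flange down: aluminium flange 72 mm in diameter and 6 mm thick with a round hub 40 mm in diameter on it, 44 mm tall in all; a 26 mm hole runs right through. This point is on the axis, 28 mm above the underside (16 mm below the hub's top), the height at which to grip the hub. z up. About 0.16 kg.
- bonnet_narrow_hub (a point): Narrow bonnet, loose, lying flange down: as the wide one (hub 40 mm in diameter, 44 mm tall in all, 26 mm through hole, flange 6 mm thick) but its flange is only 52 mm in diameter. This point is on the axis, 28 mm above the underside. z up. About 0.12 kg.
- knob_center (a point): Black plastic knob with a ribbed side and a small steel dot on top, loose, upright: about 46 mm in diameter, 34 mm tall, with a hole 26 mm in diameter and 26 mm deep in its underside that goes over the stem. On the finished wide valve the stem stands 16 mm above the bonnet's hub, so the knob rests on the hub. This point is its centre, 17 mm above its underside. z up. About 0.06 kg.
- jar_center (a point): Bystander: amber glass jar with a white cap, 48 mm in diameter, 55 mm tall; its centre, half-way up. Leave it.
- cup_center (a point): Bystander: small white open cup, 54 mm in diameter at the rim, 45 mm tall; its centre, half-way up. Leave it.
There are look-alikes about, which are no part of the job. What is shaped like the part that bears bonnet_wide_hub but pink is not meant. There is more than one size of the part that bears knob_center; the job needs the larger.

How it is judged:
By the outcome, as a careful person would: the job done as asked, in the order asked, and still so for the second after the job is handed in, with the robot touching nothing.
It also fails if it takes over 136 s, if anything falls off the work surface, if the arm or the gripper's body presses on something with over 40 N, if the wrist force passes 120 N, or if a joint passes its speed limit or range.

## Working session

There is one attempt and no reset: what is moved stays moved. The work goes in short steps, Python scripts to look and compute and a tool call to move; the robot and the scene stay as the last step left them, time stands still between calls to the robot, and variables do not carry over. Pictures are saved under pics/ and viewed, about 12 in all and at most 16, crops included, and the job is handed in when it is done.

Besides the shell and the picture viewer there is one more tool, called as a command line: name --argument value ..., lists and objects as JSON in quotes. jog_arm: Moves the arm, as the interface text tells. Its arguments: {"type":"object","properties":{"steps":{"type":"array"}},"required":["steps"]}

```bash
mkdir -p pics; cat > h.py <<'E'
from bench import *
import numpy as np, cv2
def snap(n,f):
    s=snapshot(n); cv2.imwrite('pics/'+f+'.png',s['color']); np.save('pics/'+f+'.npy',s,allow_pickle=True); return s
def load(f): return np.load('pics/'+f+'.npy',allow_pickle=True).item()
def K(s):
    f=s['color'].shape[0]/2/np.tan(np.radians(s['vfov'])/2); return f
def ray(s,u,v):
    f=K(s); d=np.array([(u-s['cx'])/f,(v-s['cy'])/f]); p=d.copy()
    for _ in range(20): p=d/(1+s['k1']*(p@p))
    R=np.array(s['R']); return -R.T@np.array(s['t']), R.T@np.array([p[0],p[1],1])
def onz(s,u,v,z):
    c,d=ray(s,u,v); return c+d*(z-c[2])/d[2]
def proj(s,X):
    c=np.array(s['R'])@np.array(X)+np.array(s['t']); p=c[:2]/c[2]; p=p*(1+s['k1']*(p@p)); return p*K(s)+[s['cx'],s['cy']]
E
python3 - <<'E'
from h import *
st=get_state(); print({k:np.round(v,4) for k,v in st.items()})
for n in('scene','top','wrist'):
    s=snap(n,n+'0'); print(n,s['vfov'],s['k1'],-np.array(s['R']).T@s['t'])
E
```

```text
{'t': np.float64(0.0), 'joints': array([-1.3024,  0.1312,  1.4893, -0.    ,  1.523 , -0.0854]), 'joint_vel': array([-0.0002, -0.0003, -0.0012,  0.0007, -0.0013, -0.0011]), 'joint_efforts': array([ 8.00000e-04, -5.59849e+01, -4.91752e+01,  7.67000e-02,
        3.58000e-02, -1.00000e-04]), 'tcp_pos': array([ 0.2077, -0.5623,  0.2015]), 'eef_rot': array([-1.64  ,  1.5689,  1.8554]), 'wrist_force': array([ 0.2597,  0.4879, -0.1793]), 'wrist_torque': array([ 0.0021, -0.0102,  0.0541]), 'gripper_width': np.float64(0.093)}
scene 51.262706125900024 0.009809623276077633 [0.98925334 0.59601275 0.89678315]
top 52.887672097512834 -0.03617834892452464 [ 0.39852278 -0.02287951  0.98368734]
wrist 64.16529453900122 -0.08369137372239073 [ 0.26871995 -0.53982034  0.38438854]
```

View pics/top0.png

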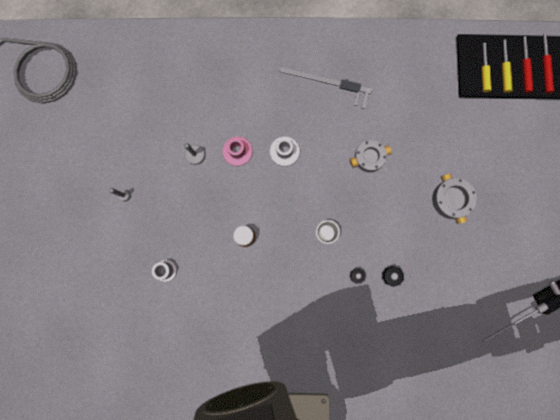

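View pics/scene0.png

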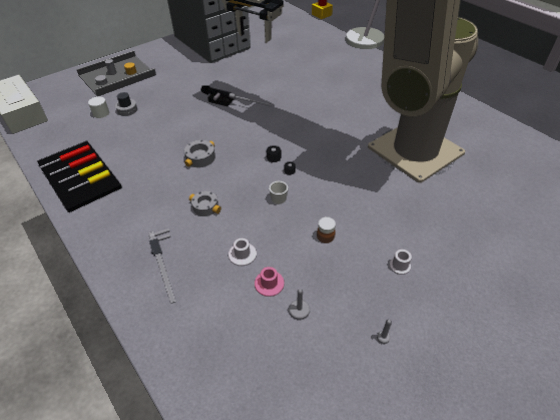

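The top view has image up = +x and left = +y. What could be mistaken for what, by top-view pixel:
- **Bonnets:** white wide (285,151), pink look-alike (237,151, not wanted), narrow (163,271).
- **Knobs:** larger (393,276), smaller (358,276, not wanted).
- **Plugs:** wide (195,155), narrow (124,196).
- **Valves:** wide (456,198), narrow (372,155).
- **Bystanders:** jar (244,236), cup (328,232).

I'll check these choices in one close crop.

```bash
python3 - <<'E'
from h import *
s=load('top0'); im=s['color']
c=cv2.resize(im[130:295,95:490],None,fx=2,fy=2,interpolation=cv2.INTER_CUBIC); cv2.imwrite('pics/crop1.png',c)
for n,u,v,z in [('valve_w',456,198,.036),('valve_n',372,155,.03),('plug_w',196,156,.012),('plug_n',124,196,.012),('bon_w',285,151,.006),('bon_n',164,271,.006),('knob',393,276,.034),('knob_s',358,276,.03),('jar',244,236,.055),('cup',328,232,.045)]:
    print(n,np.round(onz(s,u,v,z),4))
from scipy.spatial.transform import Rotation as Ro
print(np.round(Ro.from_euler('xyz',get_state()['eef_rot']).as_matrix(),3))
w=load('wrist0');print(np.round(w['R'],3),w['t'],w['cx'],w['cy'])
E
```

```text
valve_w [ 0.5503 -0.3917  0.036 ]
valve_n [ 0.6492 -0.2034  0.03  ]
plug_w [0.6471 0.209  0.012 ]
plug_n [0.5491 0.3763 0.012 ]
bon_w [ 0.6628 -0.0018  0.006 ]
bon_n [0.3756 0.274  0.006 ]
knob [ 0.3734 -0.2467  0.034 ]
knob_s [ 0.3723 -0.1696  0.03  ]
jar [0.4564 0.0847 0.055 ]
cup [ 0.4686 -0.1011  0.045 ]
[[-0.     0.346 -0.938]
 [ 0.001 -0.938 -0.346]
 [-1.    -0.001 -0.   ]]
[[ 0.346 -0.938 -0.001]
 [-0.912 -0.336  0.236]
 [-0.222 -0.08  -0.972]] [-0.59888785 -0.02735274  0.38981552] 270.41067658317587 209.93941217047336
```

View pics/crop1.png

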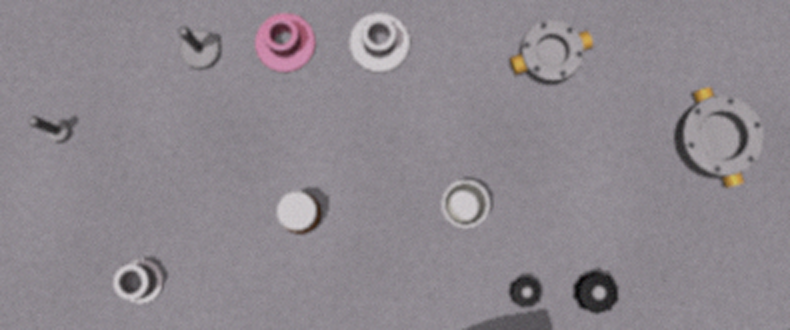

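The crop confirms the choices: white wide bonnet at crop (379,42), larger knob at crop (597,292), both plugs and both valves as listed. I'm moving over the wide valve.

```bash
cat >> h.py <<'E'
from scipy.spatial.transform import Rotation as Ro
def plan(*targets):
    st=get_state(); R=Ro.from_euler('xyz',st['eef_rot']).as_matrix(); p=np.array(st['tcp_pos'])
    print('t',round(float(st['t']),2),'p',np.round(p,4),'y',np.round(R[:,1],3),'w',round(float(st['gripper_width']),4),'F',np.round(st['wrist_force'],1))
    for T in targets: print(T,np.round(R.T@(np.array(T)-p)/.4,4))
E
```

jog_arm --steps '[[[100, 0, -0.105, -0.95, 0], [100, 0, -0.105, -0.95, 0], [100, 0, -0.105, -0.95, 0], [100, 0, -0.105, -0.95, 0], [100, 0, -0.105, -0.95, 0], [100, 0, -0.105, -0.95, 0], [100, 0, -0.105, -0.95, 0], [100, 0, -0.105, -0.95, 0], [100, 0, -0.105, -0.95, 0], [100, 0, -0.105, -0.95, 0]]]'

```text
t: 1.15
tcp_pos: [0.55, -0.3911, 0.2017]
eef_rot: [-0.762, 1.569, 2.735]
wrist_force: [0.1, 0.4, -0.3]
gripper_width: 0.0931
```

```bash
python3 - <<'E'
from h import *
s=snap('wrist','w_valve'); print(proj(s,[.55,-.392,.036]))
plan((.647,-.09,.2),(.647,.2,.2))
E
```

```text
[271.57162297 191.81871338]
t 1.2 p [ 0.5492 -0.3919  0.202 ] y [ 0.347 -0.938 -0.001] w 0.0932 F [ 0.4 -0.3 -0.3]
(0.647, -0.09, 0.2) [ 0.0049 -0.6231 -0.4909]
(0.647, 0.2, 0.2) [ 0.0051 -1.3031 -0.7423]
```

View pics/w_valve.png

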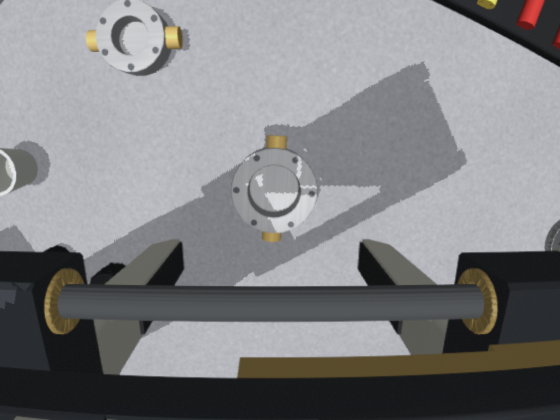

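The wide valve is centred near (274,191), with six dark bolts around it. The narrow valve is at (131,36). I'll use the bolts to measure both centres.

```bash
python3 - <<'E'
from h import *
s=load('w_valve'); g=cv2.cvtColor(s['color'],cv2.COLOR_BGR2GRAY)
bh=cv2.morphologyEx(g,cv2.MORPH_BLACKHAT,np.ones((9,9)))
for c,r,z in (((274,191),50,.036),((130,36),42,.03)):
    n,l,st,ce=cv2.connectedComponentsWithStats((bh>50).astype(np.uint8))
    P=[(ce[i],st[i,4]) for i in range(1,n) if .55*r<np.hypot(*(ce[i]-c))<r and 5<st[i,4]<60]
    W=np.array([onz(s,*p,z)[:2] for p,_ in P]); 
    for (p,a),w in zip(P,W): print(np.round(p,1),a,np.round(w,4))
    A=np.c_[2*W,np.ones(len(W))]; x=np.linalg.lstsq(A,(W**2).sum(1),rcond=None)[0]
    rr=np.sqrt(x[2]+x[:2]@x[:2]); print('centre',x[:2].round(4),'r',rr, 'res',np.round(np.hypot(*(W-x[:2]).T)-rr,4))
E
```

```text
[251.5 153.3] 6 [ 0.5806 -0.3586]
[256.3 157.7] 26 [ 0.5782 -0.3647]
[294.6 159.7] 19 [ 0.5899 -0.4026]
[317.5 189.5] 17 [ 0.5692 -0.4367]
[235.9 189.8] 24 [ 0.5389 -0.3559]
[311.2 192.5] 42 [ 0.5639 -0.4316]
[253.4 222.2] 21 [ 0.5119 -0.3852]
[290.5 224. ] 26 [ 0.5239 -0.4235]
centre [ 0.5526 -0.3943] r 0.04142919186746536 res [ 0.004  -0.0024 -0.0032  0.0041 -0.0007 -0.0024  0.0003 -0.0005]
[126.8   3. ] 35 [ 0.6784 -0.1912]
[153.6  17.8] 35 [ 0.6733 -0.2215]
[102.6  20.4] 30 [ 0.655  -0.1722]
[154.8  49.7] 30 [ 0.6446 -0.232 ]
[104.5  51.6] 31 [ 0.6264 -0.1826]
[94.5 50.5] 14 [ 0.6242 -0.1722]
[130.4  66.5] 34 [ 0.6209 -0.2128]
centre [ 0.6481 -0.2002] r 0.031565673952663846 res [ 0.      0.0015 -0.0027  0.0004 -0.0037  0.0052 -0.0016]
```

jog_arm --steps '[[[100, 0, -0.65, -0.43, 0], [100, 0, -0.65, -0.43, 0], [100, 0, -0.65, -0.43, 0], [100, 0, -0.65, -0.43, 0], [100, 0, -0.65, -0.43, 0], [100, 0, -0.65, -0.43, 0], [100, 0, -0.65, -0.43, 0], [100, 0, -0.65, -0.43, 0]]]'

```text
t: 2.0
tcp_pos: [0.6208, -0.0876, 0.2027]
eef_rot: [1.714, 1.571, -1.072]
wrist_force: [-0.4, -0.2, -0.3]
gripper_width: 0.0931
```

jog_arm --steps '[[[100, 0, -0.65, -0.26, 0], [100, 0, -0.65, -0.26, 0], [100, 0, -0.65, -0.26, 0], [100, 0, -0.65, -0.26, 0], [100, 0, -0.65, -0.26, 0], [100, 0, -0.65, -0.26, 0], [100, 0, -0.65, -0.26, 0], [100, 0, -0.65, -0.26, 0], [100, 0, -0.65, -0.26, 0]]]'

```text
t: 2.9
tcp_pos: [0.6291, 0.1888, 0.2025]
eef_rot: [1.115, 1.57, -1.676]
wrist_force: [0.1, 0.0, 0.6]
gripper_width: 0.0928
```

```bash
python3 - <<'E'
from h import *
s=snap('wrist','w_plug'); print(proj(s,[.647,.209,.012]))
plan((.647,.209,.2))
E
```

```text
[258.97912488 166.56705523]
t 2.95 p [0.6291 0.1889 0.2025] y [ 0.344 -0.939  0.001] w 0.0933 F [-0.1  0.3 -0.1]
(0.647, 0.209, 0.2) [ 0.0063 -0.0317 -0.0594]
```

View pics/w_plug.png

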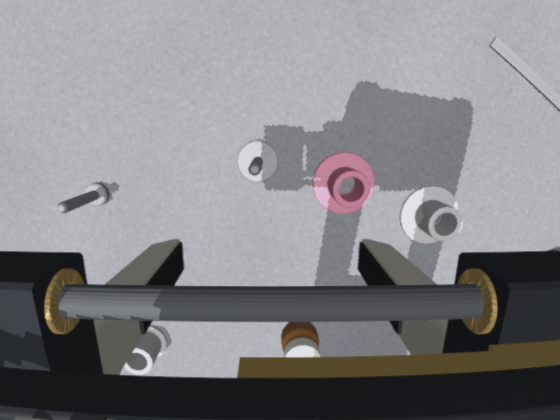

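The wide plug's disc is centred at about (257,161), with its stem top near (255,169). The pink decoy is at (344,183), the white wide bonnet at (432,215) and the narrow plug at (98,193).

```bash
python3 - <<'E'
from h import *
s=load('w_plug')
print('disc',onz(s,257,161.5,.012)); 
for z in(.012,.086): print(z,proj(s,[*onz(s,257,161.5,.012)[:2],z]))
g=cv2.cvtColor(s['color'],cv2.COLOR_BGR2GRAY)
print(g[138:186:2,232:284:2])
E
```

```text
disc [0.65154805 0.21295586 0.012     ]
0.012 [257.  161.5]
0.086 [253.85071492 169.43118964]
[[179 184 187 183 183 182 179 180 178 178 181 180 176 165 168 176 144 124
  125 128 125 123 131 129 129 132]
 [181 182 186 185 183 182 179 181 177 170 168 169 153 145 138 128 155 128
  128 129 127 125 131 130 129 130]
 [181 182 186 189 183 179 179 181 160 175 187 200 203 204 193 135 126 122
  124 127 129 129 131 129 130 131]
 [182 183 186 189 182 179 171 175 201 213 216 212 213 215 210 158 149 138
  125 118 127 128 127 125 128 129]
 [183 182 185 182 175 171 180 213 214 215 213 213 216 212 211 159 149 148
  147 129 117 126 125 125 129 127]
 [182 186 183 182 174 184 214 215 216 213 213 216 212 212 207 150 148 149
  150 147 127 122 127 125 125 130]
 [182 185 181 181 172 213 216 216 214 213 216 213 213 213 212 157 148 150
  149 149 147 129 124 126 123 127]
 [184 184 178 173 202 215 216 215 213 216 214 213 213 213 209 155 149 149
  148 148 150 150 125 127 125 127]
 [179 181 180 177 216 216 216 213 216 215 213 213 214 212 204 149 148 147
  149 150 153 152 126 130 127 129]
 [177 177 179 186 216 216
[... 910 characters left out ...]
66 153 150
  151 152 147 130 126 128 127 130]
 [176 178 179 182 178 185 213 215 212 189 122 103 109 183 210 156 150 150
  151 148 135 121 127 128 127 129]
 [181 179 180 183 181 175 186 210 213 213 213 202 205 218 213 155 150 152
  147 135 122 125 126 128 124 125]
 [187 179 177 181 183 178 174 180 203 215 216 216 217 216 213 159 151 140
  125 122 132 132 128 128 129 128]
 [182 179 183 182 182 181 181 182 175 180 195 210 214 207 195 144 126 121
  125 129 131 133 128 129 129 127]
 [179 181 183 184 182 184 186 184 180 179 178 176 173 163 174 169 127 127
  130 130 130 129 126 128 127 127]
 [181 182 181 183 179 180 185 184 182 179 179 180 180 180 183 182 157 126
  131 129 128 125 121 126 126 127]]
```

```bash
python3 - <<'E'
from h import *
plan((.6513,.2125,.2),(.6513,.2125,.052))
E
```

```text
t 2.95 p [0.6291 0.1889 0.2025] y [ 0.344 -0.939  0.001] w 0.0933 F [-0.1  0.3 -0.1]
(0.6513, 0.2125, 0.2) [ 0.0063 -0.0362 -0.0725]
(0.6513, 0.2125, 0.052) [ 0.3763 -0.0365 -0.0726]
```

jog_arm --steps '[[[100, 0, -0.0365, -0.0725, 0], [100, 0, -0.0365, -0.0725, 0], [100, 0.376, -0.0365, -0.0725, 0], [100, 0.376, -0.0365, -0.0725, 0], [100, 0.376, -0.0365, -0.0725, 0], [100, 0.376, -0.0365, -0.0725, 0], [100, 0.376, -0.0365, -0.0725, 0], [0, 0.376, -0.0365, -0.0725, 0], [0, 0.376, -0.0365, -0.0725, 0], [0, 0.376, -0.0365, -0.0725, 0]]]'

```text
t: 3.95
tcp_pos: [0.6528, 0.2158, 0.0555]
eef_rot: [3.029, 1.566, 0.241]
wrist_force: [-0.6, -0.8, -0.3]
gripper_width: 0.0732
```

jog_arm --steps '[[[0, 0, 0, 0, 0], [0, 0, 0, 0, 0], [0, 0, 0, 0, 0], [0, 0, 0, 0, 0], [0, 0, 0, 0, 0], [0, 0, 0, 0, 0], [0, 0, 0, 0, 0], [0, 0, 0, 0, 0]]]'

```text
t: 4.75
tcp_pos: [0.6508, 0.2152, 0.0521]
eef_rot: [1.614, 1.571, -1.174]
wrist_force: [-0.5, 1.5, -1.8]
gripper_width: 0.0112
```

jog_arm --steps '[[[0, 0.15, 0, 0, 0], [0, -0.3, 0, 0, 0], [0, -0.3, 0, 0, 0], [0, -0.3, 0.2, 0.03, 0], [0, -0.3, 0.2, 0.03, 0], [0, -0.3, 0.2, 0.03, 0]]]'

```text
t: 5.35
tcp_pos: [0.671, 0.1326, 0.1787]
eef_rot: [2.751, 1.561, -0.04]
wrist_force: [-0.3, 0.1, 0.3]
gripper_width: 0.0005
```

```bash
python3 - <<'E'
from h import *
plan((.65,-.09,.17),(.5511,-.3939,.17))
E
```

```text
t 5.35 p [0.671  0.1326 0.1787] y [ 0.343 -0.939  0.004] w 0.0005 F [-0.3  0.1  0.3]
(0.65, -0.09, 0.17) [0.0214 0.5045 0.2405]
(0.5511, -0.3939, 0.17) [0.0194 1.1331 0.7336]
```

I typed the first row with the wrong sign, so the arm dipped before lifting and the grip was lost (opening 0.5 mm). I'll look at what happened.

jog_arm --steps '[[[100, 0, -0.2, 0.1, 0], [100, 0, -0.2, 0.1, 0], [100, 0, -0.2, 0.1, 0], [100, 0, -0.2, 0.1, 0], [100, 0, -0.2, 0.1, 0]]]'

```text
t: 5.85
tcp_pos: [0.6021, 0.1972, 0.1718]
eef_rot: [0.805, 1.57, -1.983]
wrist_force: [0.8, -0.0, -0.4]
gripper_width: 0.0361
```

```bash
python3 - <<'E'
from h import *
s=snap('wrist','w_plug2'); t=snap('top','top2')
plan()
E
```

```text
t 5.95 p [0.6025 0.1967 0.1718] y [ 0.346 -0.938  0.   ] w 0.044 F [-0.1  0.5  0. ]
```

View pics/w_plug2.png

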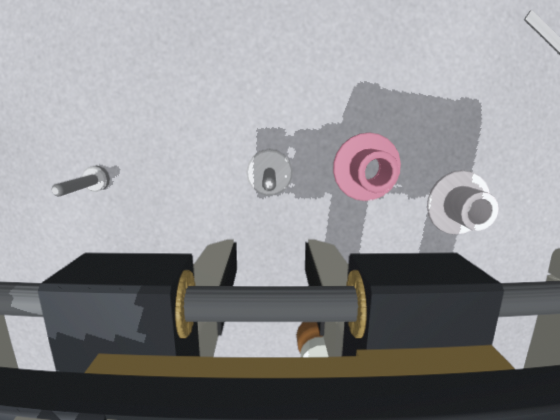

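The plug still stands upright, with its disc at about (270,172) and the stem top at about (269,184). I'll re-measure it and regrip.

```bash
python3 - <<'E'
from h import *
s=load('w_plug2')
for d in((269.5,172.5),(270,173)):
  X=onz(s,*d,.012); print(X,proj(s,[*X[:2],.086]))
g=cv2.cvtColor(s['color'],cv2.COLOR_BGR2GRAY)
print(g[146:200:3,244:296:3]); print(g[166:196:2,256:284:2])
X=onz(s,269.5,172.5,.012)
plan((*X[:2],.17),(*X[:2],.052))
E
```

```text
[0.62153855 0.20554971 0.012     ] [269.30043655 184.17505331]
[0.62123244 0.20489064 0.012     ] [269.93332464 184.80329078]
[[201 201 201 199 180 146 147 148 141 148 148 145 145 146 145 166 153 147]
 [198 202 203 201 157 147 138 137 131 131 135 138 146 146 146 203 202 150]
 [200 201 202 205 175 137 146 160 166 163 157 144 135 146 157 202 202 177]
 [197 201 202 186 144 167 169 168 169 169 169 170 161 138 145 199 202 148]
 [197 199 201 192 169 169 167 169 169 168 169 168 169 168 164 147 171 146]
 [207 199 192 177 168 167 169 168 168 169 167 169 169 168 199 141 146 145]
 [200 198 228 209 167 168 169 168 170 168 168 168 168 169 171 151 147 148]
 [201 192 235 178 167 169 168 167 140 147 169 167 169 171 173 169 141 143]
 [200 196 234 206 168 168 168  93  88  88 126 168 171 173 174 172 138 142]
 [204 195 234 179 167 168 162  85  88  87  96 171 173 173 173 169 142 144]
 [201 197 234 207 168 166 157  86  89  88  93 172 174 173 219 168 141 146]
 [201 195 233 225 165 166 135 101 133 119  92 173 173 170 171 161 146 142]
 [204 200 208 204 165 167 114 159 225 168 106 171 170 171 170 138 152 145]
[... 843 characters left out ...]
 170]
 [165 167 168 114 117 203 225 216 136 106 153 172 170 170]
 [167 167 166 113 118 208 229 226 174 109 153 170 170 171]
 [167 165 166 124 109 177 221 171 144 105 159 169 171 169]
 [160 166 167 165 105 139 150 141 110 127 168 171 169 165]
 [146 158 168 170 158 141 115 114 143 167 170 167 156 141]
 [155 138 148 156 169 170 168 166 168 167 157 142 139 145]
 [192 145 142 140 139 147 143 144 147 146 143 142 160 184]]
t 5.95 p [0.6025 0.1967 0.1718] y [ 0.346 -0.938  0.   ] w 0.044 F [-0.1  0.5  0. ]
(np.float64(0.6215385519470199), np.float64(0.20554971452796192), 0.17) [ 0.0045 -0.0042 -0.0524]
(np.float64(0.6215385519470199), np.float64(0.20554971452796192), 0.052) [ 0.2995 -0.0042 -0.0524]
```

jog_arm --steps '[[[100, 0, -0.004, -0.0525, 0], [100, 0, -0.004, -0.0525, 0], [100, 0, -0.004, -0.0525, 0], [100, 0.3, -0.004, -0.0525, 0], [100, 0.3, -0.004, -0.0525, 0], [100, 0.3, -0.004, -0.0525, 0], [100, 0.3, -0.004, -0.0525, 0], [0, 0.3, -0.004, -0.0525, 0], [0, 0.3, -0.004, -0.0525, 0], [0, 0.3, -0.004, -0.0525, 0]]]'

```text
t: 6.95
tcp_pos: [0.623, 0.2066, 0.0551]
eef_rot: [3.036, 1.566, 0.248]
wrist_force: [0.3, 0.1, -0.3]
gripper_width: 0.0735
```

jog_arm --steps '[[[0, 0, 0, 0, 0], [0, 0, 0, 0, 0], [0, 0, 0, 0, 0], [0, 0, 0, 0, 0], [0, 0, 0, 0, 0], [0, 0, 0, 0, 0], [0, 0, 0, 0, 0], [0, 0, 0, 0, 0], [0, 0, 0, 0, 0]]]'

```text
t: 7.85
tcp_pos: [0.6211, 0.206, 0.0521]
eef_rot: [1.222, 1.571, -1.566]
wrist_force: [0.8, -0.1, -1.0]
gripper_width: 0.011
```

jog_arm --steps '[[[0, -0.1, 0, 0, 0], [0, -0.2, 0, 0, 0], [0, -0.3, 0, 0, 0], [0, -0.3, 0, 0, 0], [0, -0.3, 0.2, 0.03, 0], [0, -0.3, 0.2, 0.03, 0], [0, -0.3, 0.2, 0.03, 0]]]'

```text
t: 8.55
tcp_pos: [0.6376, 0.1227, 0.1706]
eef_rot: [0.494, 1.568, -2.298]
wrist_force: [0.7, -0.3, -2.4]
gripper_width: 0.011
```

```bash
python3 - <<'E'
from h import *
plan((.62,-.09,.175),(.5511,-.3939,.175))
E
```

```text
t 8.55 p [0.6376 0.1227 0.1706] y [ 0.343 -0.939  0.001] w 0.011 F [ 0.7 -0.3 -2.4]
(0.62, -0.09, 0.175) [-0.0098  0.4845  0.2237]
(0.5511, -0.3939, 0.175) [-0.0082  1.1392  0.646 ]
```

jog_arm --steps '[[[0, -0.01, 0.15, 0.08, 0], [0, -0.01, 0.25, 0.14, 0], [0, -0.01, 0.6, 0.34, 0], [0, -0.01, 0.6, 0.34, 0], [0, -0.01, 0.6, 0.34, 0], [0, -0.01, 0.6, 0.34, 0], [0, -0.01, 0.6, 0.34, 0], [0, -0.01, 0.6, 0.34, 0], [0, -0.01, 0.6, 0.34, 0]]]'

```text
t: 9.45
tcp_pos: [0.593, -0.1439, 0.1754]
eef_rot: [-1.179, 1.57, 2.318]
wrist_force: [0.6, -0.4, -2.3]
gripper_width: 0.0108
```

jog_arm --steps '[[[0, 0, 0.5, 0.28, 0], [0, 0, 0.5, 0.28, 0], [0, 0, 0.5, 0.28, 0], [0, 0, 0.5, 0.28, 0], [0, 0, 0.5, 0.28, 0], [0, 0, 0.54, 0.306, 0], [0, 0, 0.54, 0.306, 0], [0, 0, 0.54, 0.306, 0]]]'

```text
t: 10.25
tcp_pos: [0.5538, -0.3888, 0.1758]
eef_rot: [-1.807, 1.57, 1.689]
wrist_force: [1.2, 0.6, -2.1]
gripper_width: 0.0109
```

```bash
python3 - <<'E'
from h import *
s=snap('wrist','w_ins1')
plan((.5511,-.3939,.1),(.5511,-.3939,.064))
E
```

```text
t 10.3 p [ 0.5539 -0.3884  0.1759] y [ 0.348 -0.937 -0.001] w 0.0109 F [-0.2  0.4 -2.6]
(0.5511, -0.3939, 0.1) [0.1898 0.0106 0.0115]
(0.5511, -0.3939, 0.064) [0.2798 0.0107 0.0115]
```

View pics/w_ins1.png

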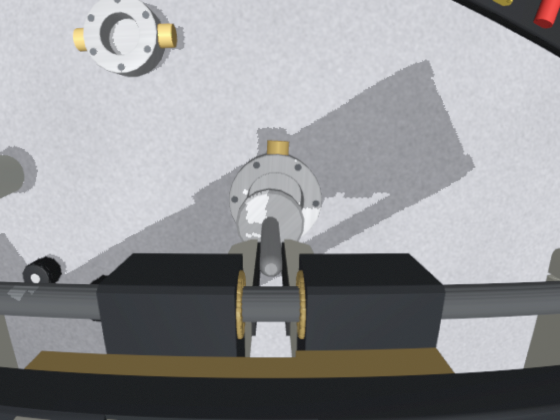

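The plug hangs straight, with its disc centred on column 270, which is the tool centre line. I'm inserting it.

jog_arm --steps '[[[0, 0, 0.0107, 0.0115, 0], [0, 0, 0.0107, 0.0115, 0], [0, 0.1, 0.0107, 0.0115, 0], [0, 0.19, 0.0107, 0.0115, 0], [0, 0.22, 0.0107, 0.0115, 0], [0, 0.25, 0.0107, 0.0115, 0], [0, 0.28, 0.0107, 0.0115, 0], [0, 0.28, 0.0107, 0.0115, 0], [0, 0.28, 0.0107, 0.0115, 0]]]'

```text
t: 11.2
tcp_pos: [0.5508, -0.3964, 0.0652]
eef_rot: [2.072, 1.569, -0.716]
wrist_force: [0.3, -0.8, -1.6]
gripper_width: 0.0105
```

```bash
python3 - <<'E'
from h import *
plan((.5511,-.3939,.062))
E
```

```text
t 11.2 p [ 0.5508 -0.3964  0.0652] y [ 0.346 -0.938  0.001] w 0.0105 F [ 0.3 -0.8 -1.6]
(0.5511, -0.3939, 0.062) [ 0.0081 -0.0056 -0.0028]
```

jog_arm --steps '[[[0, 0.007, -0.0055, -0.003, 0], [0, 0.007, -0.0055, -0.003, 0], [60, 0.007, -0.0055, -0.003, 0], [60, 0.007, -0.0055, -0.003, 0], [60, 0.007, -0.0055, -0.003, 0], [60, 0.007, -0.0055, -0.003, 0], [60, 0.007, -0.0055, -0.003, 0], [60, -0.12, -0.0055, -0.003, 0], [60, -0.24, -0.0055, -0.003, 0], [60, -0.36, -0.0055, -0.003, 0]]]'

```text
t: 12.2
tcp_pos: [0.5503, -0.3932, 0.2096]
eef_rot: [-1.08, 1.57, 2.415]
wrist_force: [0.5, -1.1, 0.0]
gripper_width: 0.056
```

```bash
python3 - <<'E'
from h import *
s=snap('wrist','w_ins2')
plan((.66,-.03,.2))
cv2.imwrite('pics/w_ins2c.png',cv2.resize(s['color'][120:300,180:380],None,fx=3,fy=3))
E
```

```text
t 12.25 p [ 0.5534 -0.3958  0.221 ] y [ 0.346 -0.938  0.011] w 0.0554 F [ 0.8 -0.3  7.2]
(0.66, -0.03, 0.2) [ 0.0476 -0.766  -0.5665]
```

View pics/w_ins2c.png

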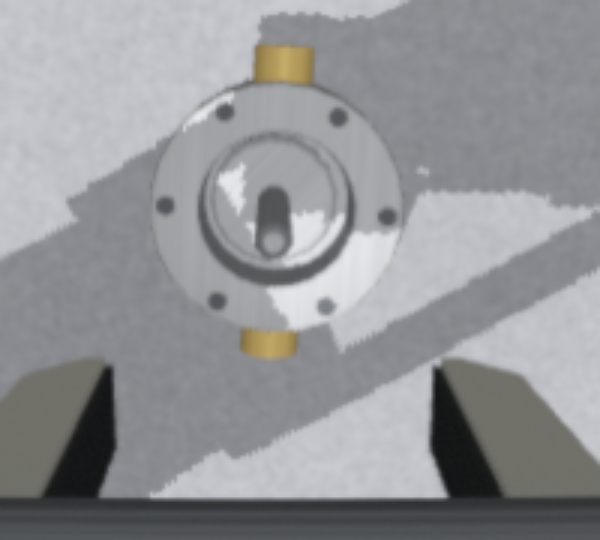

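The plug is upright in the bore, with its disc at crop (275,201) lying flat. The wide bonnet is next.

jog_arm --steps '[[[100, 0, -0.83, -0.537, 0], [100, 0, -0.83, -0.537, 0], [100, 0, -0.83, -0.537, 0], [100, 0, -0.83, -0.537, 0], [100, 0, -0.83, -0.537, 0], [100, 0.05, -0.83, -0.537, 0], [100, 0.05, -0.83, -0.537, 0], [100, 0.05, -0.83, -0.537, 0], [100, 0.05, -0.83, -0.537, 0], [100, 0.05, -0.83, -0.537, 0]]]'

```text
t: 13.25
tcp_pos: [0.637, -0.0065, 0.1876]
eef_rot: [-0.026, 1.57, -2.811]
wrist_force: [-0.9, 0.1, 0.9]
gripper_width: 0.0932
```

```bash
cat >> h.py <<'E'
def white(s,c,r,z,thr=150,lo=40):
    """top-rim/flange fit: bright low-saturation blob near pixel c"""
    hsv=cv2.cvtColor(s['color'],cv2.COLOR_BGR2HSV); m=((hsv[...,2]>thr)&(hsv[...,1]<lo)).astype(np.uint8)
    k=np.zeros_like(m); cv2.circle(k,(int(c[0]),int(c[1])),r,1,-1); return m*k
E
python3 - <<'E'
from h import *
s=snap('wrist','w_bon'); p=proj(s,[.6628,-.0018,.006]); print(p, proj(s,[.6628,-.0018,.044]))
x,y=int(p[0]),int(p[1]); cv2.imwrite('pics/w_bonc.png',cv2.resize(s['color'][max(0,y-80):y+100,x-100:x+100],None,fx=3,fy=3)); print('origin',x-100,max(0,y-80))
plan()
E
```

```text
[274.91597038 165.51215057] [275.43614422 169.71755066]
origin 174 85
t 13.3 p [ 0.6371 -0.0077  0.188 ] y [ 0.347 -0.938  0.   ] w 0.093 F [-0.1 -0.6  0.7]
```

View pics/w_bonc.png

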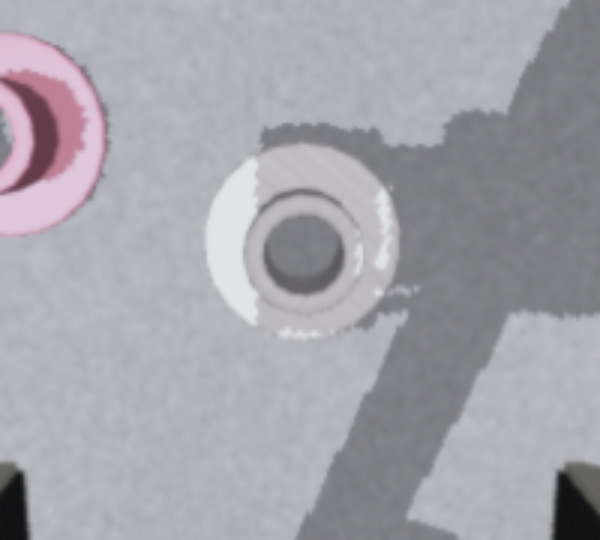

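The white bonnet's flange is centred at about (274.8,165.3), 64 px across, which is about 72 mm. The hub top is at (275.5,168.7). Both agree with (0.663,-0.002).

```bash
python3 - <<'E'
from h import *
s=load('w_bon'); print(onz(s,274.8,165.3,.006),onz(s,275.5,168.7,.044))
plan((.6632,-.002,.1),(.6632,-.002,.020))
E
```

```text
[ 0.66297186 -0.00160113  0.006     ] [ 0.66375271 -0.00150915  0.044     ]
t 13.3 p [ 0.6371 -0.0077  0.188 ] y [ 0.347 -0.938  0.   ] w 0.093 F [-0.1 -0.6  0.7]
(0.6632, -0.002, 0.1) [ 0.22    0.0091 -0.0664]
(0.6632, -0.002, 0.02) [ 0.42    0.0091 -0.0665]
```

jog_arm --steps '[[[100, 0, 0.009, -0.0675, 0], [100, 0.1, 0.009, -0.0675, 0], [100, 0.2, 0.009, -0.0675, 0], [100, 0.3, 0.009, -0.0675, 0], [100, 0.38, 0.009, -0.0675, 0], [100, 0.42, 0.009, -0.0675, 0], [100, 0.42, 0.009, -0.0675, 0], [100, 0.42, 0.009, -0.0675, 0]]]'

```text
t: 14.1
tcp_pos: [0.6647, -0.0026, 0.0218]
eef_rot: [2.682, 1.569, -0.107]
wrist_force: [0.2, -0.6, 0.8]
gripper_width: 0.0928
```

jog_arm --steps '[[[0, 0, 0, 0, 0], [0, 0, 0, 0, 0], [0, 0, 0, 0, 0], [0, 0, 0, 0, 0], [0, 0, 0, 0, 0], [0, 0, 0, 0, 0], [0, 0, 0, 0, 0], [0, 0, 0, 0, 0], [0, 0, 0, 0, 0]]]'

```text
t: 15.0
tcp_pos: [0.6636, -0.0016, 0.0201]
eef_rot: [-0.707, 1.571, 2.789]
wrist_force: [-0.5, 1.1, 0.2]
gripper_width: 0.0385
```

jog_arm --steps '[[[0, -0.1, 0, 0, 0], [0, -0.2, 0, 0, 0], [0, -0.3, 0, 0, 0], [0, -0.4, 0, 0, 0], [0, -0.4, 0, 0, 0], [0, -0.4, 0, 0, 0]]]'

```text
t: 15.6
tcp_pos: [0.6644, -0.0017, 0.1813]
eef_rot: [2.708, 1.568, -0.08]
wrist_force: [0.4, 0.3, -1.7]
gripper_width: 0.0387
```

```bash
python3 - <<'E'
from h import *
plan((.5511,-.3939,.175))
E
```

```text
t 15.6 p [ 0.6644 -0.0017  0.1813] y [ 0.346 -0.938  0.001] w 0.0387 F [ 0.4  0.3 -1.7]
(0.5511, -0.3939, 0.175) [0.0151 0.8216 0.6055]
```

jog_arm --steps '[[[0, 0, 0.08, 0.06, 0], [0, 0, 0.8, 0.59, 0], [0, 0, 0.8, 0.59, 0], [0, 0, 0.8, 0.59, 0], [0, 0, 0.8, 0.59, 0], [0, 0, 0.8, 0.59, 0], [0, 0, 0.8, 0.59, 0], [0, 0, 0.8, 0.59, 0], [0, 0, 0.8216, 0.6055, 0], [0, 0, 0.8216, 0.6055, 0]]]'

```text
t: 16.6
tcp_pos: [0.5477, -0.396, 0.1768]
eef_rot: [-0.92, 1.566, 2.571]
wrist_force: [0.5, 1.4, -3.1]
gripper_width: 0.0386
```

jog_arm --steps '[[[0, 0, 0.0, 0.0, 0], [0, 0, 0.0, 0.0, 0]]]'

```text
t: 16.8
tcp_pos: [0.5506, -0.392, 0.1788]
eef_rot: [-1.281, 1.569, 2.215]
wrist_force: [0.1, 0.2, -1.5]
gripper_width: 0.0389
```

```bash
python3 - <<'E'
from h import *
s=snap('wrist','w_b2')
plan((.5511,-.3939,.120),(.5511,-.3939,.058))
E
```

```text
t 16.85 p [ 0.5508 -0.392   0.1793] y [ 0.348 -0.937 -0.001] w 0.0384 F [-0.1  0.4 -1.5]
(0.5511, -0.3939, 0.12) [0.1483 0.0049 0.001 ]
(0.5511, -0.3939, 0.058) [0.3033 0.0051 0.0009]
```

View pics/w_b2.png

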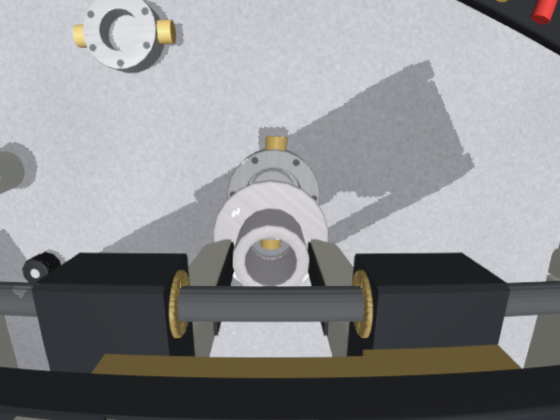

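The bonnet is held level, with its hole centred on column 271. I'm lowering it over the stem.

jog_arm --steps '[[[0, 0.08, 0.005, 0.001, 0], [0, 0.15, 0.005, 0.001, 0], [0, 0.18, 0.005, 0.001, 0], [0, 0.21, 0.005, 0.001, 0], [0, 0.24, 0.005, 0.001, 0], [0, 0.27, 0.005, 0.001, 0], [0, 0.29, 0.005, 0.001, 0], [0, 0.303, 0.005, 0.001, 0], [0, 0.303, 0.005, 0.001, 0], [0, 0.303, 0.005, 0.001, 0]]]'

```text
t: 17.85
tcp_pos: [0.5509, -0.3961, 0.0594]
eef_rot: [2.173, 1.57, -0.615]
wrist_force: [0.5, -0.2, -1.4]
gripper_width: 0.0387
```

```bash
python3 - <<'E'
from h import *
plan((.5511,-.3939,.0565))
E
```

```text
t 17.85 p [ 0.5509 -0.3961  0.0594] y [ 0.346 -0.938  0.   ] w 0.0387 F [ 0.5 -0.2 -1.4]
(0.5511, -0.3939, 0.0565) [ 0.0071 -0.0049 -0.0024]
```

jog_arm --steps '[[[0, 0.006, 0, 0, 0], [0, 0.006, 0, 0, 0], [0, 0.006, 0, 0, 0]]]'

```text
t: 18.15
tcp_pos: [0.5508, -0.3959, 0.0568]
eef_rot: [2.156, 1.571, -0.632]
wrist_force: [0.4, -0.5, -0.9]
gripper_width: 0.0389
```

```bash
python3 - <<'E'
from h import *
plan((.5511,-.3939,.056))
E
```

```text
t 18.15 p [ 0.5508 -0.3959  0.0568] y [ 0.346 -0.938  0.   ] w 0.0389 F [ 0.4 -0.5 -0.9]
(0.5511, -0.3939, 0.056) [ 0.0019 -0.0045 -0.0026]
```

jog_arm --steps '[[[0, 0.0, -0.0045, -0.0026, 0], [0, 0.002, -0.0045, -0.0026, 0], [0, 0.002, -0.0045, -0.0026, 0], [100, 0.002, -0.0045, -0.0026, 0], [100, 0.002, -0.0045, -0.0026, 0], [100, 0.002, -0.0045, -0.0026, 0], [100, 0.002, -0.0045, -0.0026, 0], [100, -0.05, -0.0045, -0.0026, 0], [100, -0.15, -0.0045, -0.0026, 0], [100, -0.27, -0.0045, -0.0026, 0]]]'

```text
t: 19.15
tcp_pos: [0.5496, -0.3927, 0.163]
eef_rot: [-1.049, 1.566, 2.446]
wrist_force: [1.3, -0.0, 0.3]
gripper_width: 0.0897
```

jog_arm --steps '[[[100, -0.12, 0, 0, 0], [100, -0.12, 0, 0, 0], [100, -0.12, 0, 0, 0]]]'

```text
t: 19.45
tcp_pos: [0.552, -0.3947, 0.2151]
eef_rot: [2.084, 1.566, -0.704]
wrist_force: [-0.5, -0.1, -0.9]
gripper_width: 0.0929
```

```bash
python3 - <<'E'
from h import *
s=snap('wrist','w_b3')
plan((.38,-.25,.2))
for z in(.036,.042,.08,.096): print(z,proj(s,[.5511,-.3939,z]))
cv2.imwrite('pics/w_b3c.png',cv2.resize(s['color'][120:300,180:380],None,fx=3,fy=3))
E
```

```text
t 19.5 p [ 0.5511 -0.3939  0.2126] y [ 0.346 -0.938  0.   ] w 0.0927 F [-0.4  0.4 -1.4]
(0.38, -0.25, 0.2) [ 0.0311 -0.4856  0.2766]
0.036 [268.99397682 190.38406424]
0.042 [268.99466889 191.37061693]
0.08 [268.99969109 198.44455093]
0.096 [269.00220434 201.93022823]
```

View pics/w_b3c.png

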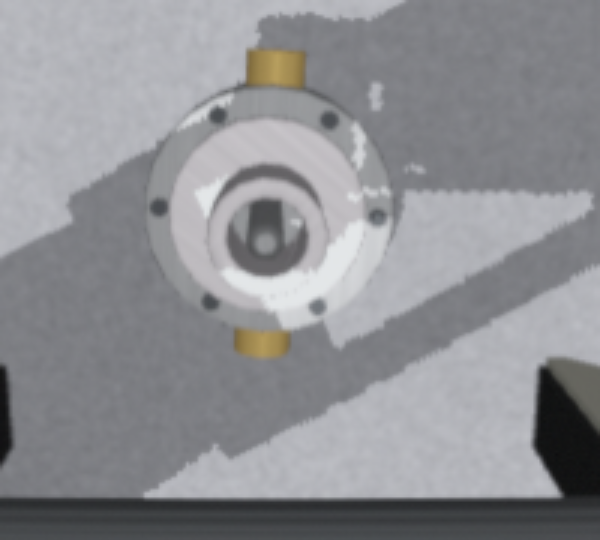

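The bonnet is flat and centred: flange at crop (267,216) against a predicted (267,214), and the stem is inside the hub. Next is the larger knob.

jog_arm --steps '[[[62, 0, -0.527, 0.315, 0], [62, 0, -0.527, 0.315, 0], [62, 0, -0.527, 0.315, 0], [62, 0, -0.527, 0.315, 0], [62, 0, -0.527, 0.315, 0], [62, 0, -0.527, 0.315, 0], [62, 0, -0.527, 0.315, 0], [62, 0, -0.527, 0.315, 0]]]'

```text
t: 20.3
tcp_pos: [0.3601, -0.24, 0.2119]
eef_rot: [-1.035, 1.57, 2.46]
wrist_force: [0.9, -0.8, -0.6]
gripper_width: 0.0578
```

```bash
python3 - <<'E'
from h import *
s=snap('wrist','w_knob'); plan()
for n,P in(('k',[.3734,-.2467,.034]),('ks',[.3723,-.1696,.03])): print(n,proj(s,P))
g=cv2.cvtColor(s['color'],cv2.COLOR_BGR2GRAY)
m=(g<70).astype(np.uint8); n,l,st,ce=cv2.connectedComponentsWithStats(m)
for i in range(1,n):
    if st[i,4]>150: print(st[i],ce[i].round(1))
cv2.imwrite('pics/w_knobc.png',s['color'][60:260,100:440].repeat(2,0).repeat(2,1))
E
```

```text
t 20.35 p [ 0.3603 -0.2402  0.212 ] y [ 0.346 -0.938 -0.001] w 0.0579 F [-0.6 -0.1 -0.1]
k [280.72731568 180.38748259]
ks [213.61175523 156.47796287]
[ 24   0  25  29 391] [38.8 14.8]
[263 160  41  37 957] [283.  177.9]
[    0   242   560   178 56240] [265.2 347.5]
[202 292 203   2 226] [308.6 292.8]
```

View pics/w_knobc.png

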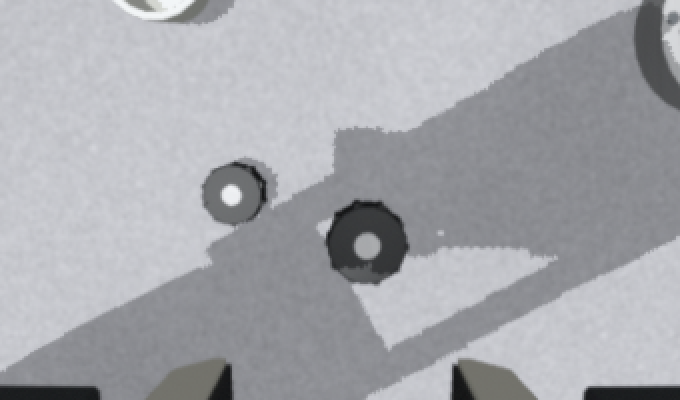

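The larger knob's steel dot is at (283.5,182.5), and the knob is about 41 px across, or about 45 mm. The smaller one is at (215,157).

```bash
python3 - <<'E'
from h import *
s=load('w_knob'); P=onz(s,283.5,182.3,.034); print(P)
plan((*P[:2],.1),(*P[:2],.0135))
E
```

```text
[ 0.37248004 -0.25026635  0.034     ]
t 20.35 p [ 0.3603 -0.2402  0.212 ] y [ 0.346 -0.938 -0.001] w 0.0579 F [-0.6 -0.1 -0.1]
(np.float64(0.37248004260762113), np.float64(-0.25026634848996687), 0.1) [ 0.28    0.0344 -0.02  ]
(np.float64(0.37248004260762113), np.float64(-0.25026634848996687), 0.0135) [ 0.4962  0.0345 -0.0201]
```

jog_arm --steps '[[[66, 0, 0.0345, -0.02, 0], [66, 0.1, 0.0345, -0.02, 0], [66, 0.2, 0.0345, -0.02, 0], [66, 0.3, 0.0345, -0.02, 0], [66, 0.4, 0.0345, -0.02, 0], [66, 0.4, 0.0345, -0.02, 0], [66, 0.45, 0.0345, -0.02, 0], [66, 0.49, 0.0345, -0.02, 0], [66, 0.494, 0.0345, -0.02, 0], [66, 0.494, 0.0345, -0.02, 0]]]'

```text
t: 21.35
tcp_pos: [0.3729, -0.2506, 0.0161]
eef_rot: [2.138, 1.57, -0.65]
wrist_force: [0.2, -0.5, -0.1]
gripper_width: 0.0612
```

jog_arm --steps '[[[0, 0, 0, 0, 0], [0, 0, 0, 0, 0], [0, 0, 0, 0, 0], [0, 0, 0, 0, 0], [0, 0, 0, 0, 0], [0, 0, 0, 0, 0]]]'

```text
t: 21.95
tcp_pos: [0.3728, -0.2505, 0.016]
eef_rot: [2.096, 1.569, -0.692]
wrist_force: [-0.4, 0.1, 5.5]
gripper_width: 0.042
```

jog_arm --steps '[[[0, -0.08, 0, 0, 0], [0, -0.16, 0, 0, 0], [0, -0.26, 0, 0, 0], [0, -0.36, 0, 0, 0], [0, -0.45, 0, 0, 0], [0, -0.45, 0, 0, 0], [0, -0.45, 0, 0, 0]]]'

```text
t: 22.65
tcp_pos: [0.3725, -0.2502, 0.1956]
eef_rot: [2.081, 1.569, -0.707]
wrist_force: [0.1, -0.2, -1.5]
gripper_width: 0.0417
```

```bash
python3 - <<'E'
from h import *
plan((.5511,-.3939,.19))
E
```

```text
t 22.65 p [ 0.3725 -0.2502  0.1956] y [ 0.346 -0.938  0.002] w 0.0417 F [ 0.1 -0.2 -1.5]
(0.5511, -0.3939, 0.19) [ 0.0151  0.4916 -0.2944]
```

jog_arm --steps '[[[0, 0, 0.06, -0.04, 0], [0, 0, 0.47, -0.28, 0], [0, 0, 0.47, -0.28, 0], [0, 0, 0.47, -0.28, 0], [0, 0, 0.47, -0.28, 0], [0, 0, 0.49, -0.294, 0], [0, 0, 0.4916, -0.2944, 0], [0, 0, 0.4916, -0.2944, 0], [0, 0, 0.4916, -0.2944, 0]]]'

```text
t: 23.55
tcp_pos: [0.5498, -0.3928, 0.1944]
eef_rot: [-1.058, 1.57, 2.437]
wrist_force: [0.1, -0.3, -0.6]
gripper_width: 0.0416
```

```bash
python3 - <<'E'
from h import *
s=snap('wrist','w_k2')
plan((.5511,-.3939,.125),(.5511,-.3939,.098))
p=get_state()['tcp_pos']; print(proj(s,[p[0],p[1],p[2]+.018]))
cv2.imwrite('pics/w_k2c.png',cv2.resize(s['color'][120:300,180:380],None,fx=3,fy=3))
E
```

```text
t 23.6 p [ 0.55   -0.3929  0.195 ] y [ 0.347 -0.938 -0.   ] w 0.0417 F [ 0.5 -1.4 -0.9]
(0.5511, -0.3939, 0.125) [ 0.1749  0.0033 -0.0018]
(0.5511, -0.3939, 0.098) [ 0.2424  0.0033 -0.0019]
[271.30647822 256.31670056]
```

View pics/w_k2c.png

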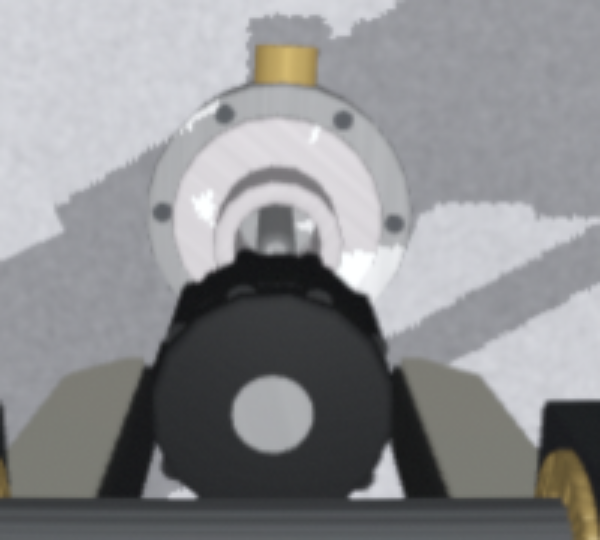

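The knob is held level, with its dot at (271,258) against a predicted (271,256), and the stem is within about 1 mm of the axis. I'm lowering it.

jog_arm --steps '[[[0, 0.06, 0.0033, -0.002, 0], [0, 0.12, 0.0033, -0.002, 0], [0, 0.15, 0.0033, -0.002, 0], [0, 0.18, 0.0033, -0.002, 0], [0, 0.21, 0.0033, -0.002, 0], [0, 0.235, 0.0033, -0.002, 0], [0, 0.242, 0.0033, -0.002, 0], [0, 0.242, 0.0033, -0.002, 0], [0, 0.242, 0.0033, -0.002, 0]]]'

```text
t: 24.5
tcp_pos: [0.5523, -0.3948, 0.0989]
eef_rot: [2.124, 1.57, -0.664]
wrist_force: [0.2, 0.2, -1.0]
gripper_width: 0.0418
```

```bash
python3 - <<'E'
from h import *
plan((.5511,-.3939,.096))
E
```

```text
t 24.5 p [ 0.5523 -0.3948  0.0989] y [ 0.346 -0.938  0.001] w 0.0418 F [ 0.2  0.2 -1. ]
(0.5511, -0.3939, 0.096) [ 0.0072 -0.0032  0.002 ]
```

jog_arm --steps '[[[0, 0.003, -0.0032, 0.002, 0], [0, 0.006, -0.0032, 0.002, 0], [0, 0.008, -0.0032, 0.002, 0], [0, 0.008, -0.0032, 0.002, 0]]]'

```text
t: 24.9
tcp_pos: [0.551, -0.3938, 0.096]
eef_rot: [2.086, 1.57, -0.701]
wrist_force: [-2.3, 1.0, 5.2]
gripper_width: 0.0419
```

jog_arm --steps '[[[100, 0, 0, 0, 0], [100, 0, 0, 0, 0], [100, 0, 0, 0, 0], [100, 0, 0, 0, 0], [100, 0, 0, 0, 0], [100, -0.05, 0, 0, 0], [100, -0.15, 0, 0, 0], [100, -0.26, 0, 0, 0], [100, -0.3, 0, 0, 0], [100, -0.3, 0, 0, 0]]]'

```text
t: 25.9
tcp_pos: [0.5524, -0.395, 0.2193]
eef_rot: [2.093, 1.564, -0.695]
wrist_force: [1.3, -0.2, -0.1]
gripper_width: 0.0928
```

```bash
python3 - <<'E'
from h import *
s=snap('wrist','w_k3')
plan((.54,-.1,.22),(.54,.36,.22))
for z in(.036,.042,.08,.114): print(z,(proj(s,[.5511,-.3939,z])-[180,120])*3)
cv2.imwrite('pics/w_k3c.png',cv2.resize(s['color'][120:300,180:380],None,fx=3,fy=3))
E
```

```text
t 25.95 p [ 0.5513 -0.3941  0.216 ] y [ 0.346 -0.938  0.002] w 0.0929 F [-0.4  0.6 -0.7]
(0.54, -0.1, 0.22) [-0.0112 -0.6996 -0.2282]
(0.54, 0.36, 0.22) [-0.0132 -1.7783 -0.6266]
0.036 [264.92418807 210.33940967]
0.042 [264.92870096 213.23172126]
0.08 [264.96126577 233.94084151]
0.114 [264.99783436 256.86810833]
```

View pics/w_k3c.png

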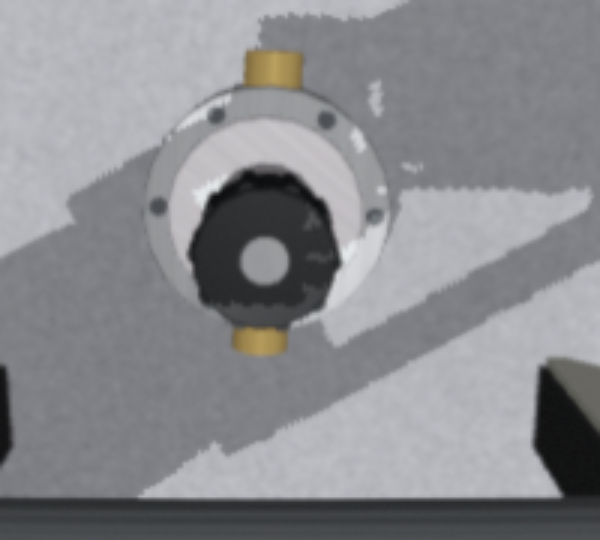

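The knob is seated centred: dot at crop (265,261) against a predicted (265,257). The wide valve is done; next is the narrow plug. That makes 14 pictures viewed, so I'll now measure numerically.

jog_arm --steps '[[[100, 0, -0.9, -0.3, 0], [100, 0, -0.9, -0.3, 0], [100, 0, -0.9, -0.3, 0], [100, 0, -0.9, -0.3, 0], [100, 0, -0.9, -0.3, 0], [100, 0, -0.9, -0.3, 0], [100, 0, -0.9, -0.3, 0], [100, 0, -0.9, -0.3, 0]]]'

```text
t: 26.75
tcp_pos: [0.5365, -0.0108, 0.2117]
eef_rot: [-0.645, 1.566, 2.852]
wrist_force: [0.8, 0.1, 0.4]
gripper_width: 0.093
```

jog_arm --steps '[[[100, 0, -0.887, -0.303, 0], [100, 0, -0.887, -0.303, 0], [100, 0, -0.887, -0.303, 0], [100, 0, -0.887, -0.303, 0], [100, 0, -0.887, -0.303, 0], [100, 0, -0.887, -0.303, 0], [100, 0, -0.887, -0.303, 0], [100, 0, -0.887, -0.303, 0], [100, 0, -0.887, -0.303, 0]]]'

```text
t: 27.65
tcp_pos: [0.5268, 0.3633, 0.2109]
eef_rot: [-0.008, 1.566, -2.791]
wrist_force: [1.1, 0.1, -0.5]
gripper_width: 0.093
```

```bash
python3 - <<'E'
from h import *
s=snap('wrist','w_pn'); plan()
p=proj(s,[.549,.376,.012]); q=proj(s,[.549,.376,.078]); print(p,q)
g=cv2.cvtColor(s['color'],cv2.COLOR_BGR2GRAY); x,y=p.astype(int)
np.set_printoptions(linewidth=200); print(x-26,y-26); print(g[y-26:y+34:2,x-26:x+28:2])
E
```

```text
t 27.7 p [0.5274 0.3613 0.2112] y [ 0.349 -0.937  0.001] w 0.0928 F [-0.5 -0.  -0.6]
[266.95757857 163.63216984] [266.27013093 171.11053698]
240 137
[[180 178 176 177 181 179 177 178 176 176 175 175 180 163 126 128 128 124 124 125 125 120 124 124 122 122 123]
 [183 179 172 178 181 179 178 175 177 179 177 173 180 147 127 126 124 122 123 125 127 123 123 122 122 121 122]
 [179 181 176 178 179 181 181 176 181 181 178 177 180 170 126 125 124 123 123 124 127 125 125 122 122 122 122]
 [175 177 178 175 176 179 180 176 176 179 179 179 178 176 131 125 121 121 126 129 126 124 126 124 124 125 124]
 [176 176 174 173 173 179 183 182 176 178 180 178 173 174 127 125 122 119 125 127 120 120 124 127 125 124 123]
 [177 178 176 183 180 180 183 181 178 179 181 178 174 157 122 123 124 122 123 125 124 121 122 123 122 121 125]
 [180 181 183 183 182 182 181 178 178 176 163 149 126 111 113 112 121 123 121 121 121 118 121 124 123 122 123]
 [178 185 185 179 179 179 178 179 178 162 168 189 189 143 139 129 113 122 125 124 123 120 124 125 123 122 120]
 [178 182 182 175 175 177 181 180 177 181 211 212 162 148 146 1
[... 1679 characters left out ...]
 123 120 123 121 119 121 121 125]
 [180 183 185 185 181 180 179 180 177 176 173 175 179 172 128 129 123 124 125 127 124 122 121 120 123 122 122]
 [178 181 185 182 181 183 182 180 177 173 177 177 176 178 136 158 158 172 156 152 155 157 132 151 148 132 155]
 [181 180 179 178 180 183 180 179 178 177 180 177 177 180 179 177 180 179 176 178 179 178 176 173 174 173 173]
 [181 184 179 178 181 181 179 176 178 178 178 176 175 179 180 177 175 175 180 181 180 176 177 173 176 174 171]
 [183 188 183 177 179 181 180 176 175 179 179 179 180 180 177 177 177 178 181 180 180 177 178 172 172 173 172]
 [185 184 184 182 182 181 178 176 178 182 180 179 179 179 176 177 175 175 178 179 181 181 180 175 175 174 172]]
```

```bash
python3 - <<'E'
from h import *
s=load('w_pn'); a=onz(s,266,161.3,.012); b=onz(s,265.3,168.3,.078); print(a,b); P=(a+b)/2
plan((*P[:2],.15),(*P[:2],.046))
E
```

```text
[0.55109927 0.37793589 0.012     ] [0.55117358 0.3777786  0.078     ]
t 27.7 p [0.5274 0.3613 0.2112] y [ 0.349 -0.937  0.001] w 0.0928 F [-0.5 -0.  -0.6]
(np.float64(0.551136425181944), np.float64(0.3778572431147366), 0.15) [ 0.1527 -0.0184 -0.0708]
(np.float64(0.551136425181944), np.float64(0.3778572431147366), 0.046) [ 0.4127 -0.0186 -0.0721]
```

Note on signs: positive tx is down and negative is up.

jog_arm --steps '[[[100, 0, -0.0185, -0.072, 0], [100, 0.1, -0.0185, -0.072, 0], [100, 0.2, -0.0185, -0.072, 0], [100, 0.3, -0.0185, -0.072, 0], [100, 0.37, -0.0185, -0.072, 0], [100, 0.412, -0.0185, -0.072, 0], [100, 0.412, -0.0185, -0.072, 0], [100, 0.412, -0.0185, -0.072, 0]]]'

```text
t: 28.5
tcp_pos: [0.5543, 0.3769, 0.0509]
eef_rot: [3.024, 1.57, 0.236]
wrist_force: [0.6, -0.7, 0.3]
gripper_width: 0.0929
```

```bash
python3 - <<'E'
from h import *
plan((.5511,.3779,.046))
E
```

```text
t 28.5 p [0.5543 0.3769 0.0509] y [ 0.346 -0.938  0.   ] w 0.0929 F [ 0.6 -0.7  0.3]
(0.5511, 0.3779, 0.046) [ 0.0122 -0.0051  0.0066]
```

jog_arm --steps '[[[100, 0.012, -0.005, 0.0065, 0], [0, 0.012, -0.005, 0.0065, 0], [0, 0.012, -0.005, 0.0065, 0], [0, 0.012, -0.005, 0.0065, 0], [0, 0.012, -0.005, 0.0065, 0], [0, 0.012, -0.005, 0.0065, 0], [0, 0.012, -0.005, 0.0065, 0], [0, 0.012, -0.005, 0.0065, 0], [0, 0.012, -0.005, 0.0065, 0], [0, 0.012, -0.005, 0.0065, 0]]]'

```text
t: 29.5
tcp_pos: [0.5506, 0.3784, 0.0453]
eef_rot: [0.036, 1.571, -2.752]
wrist_force: [-0.1, 0.2, -0.8]
gripper_width: 0.0252
```

jog_arm --steps '[[[0, 0, 0, 0, 0], [0, 0, 0, 0, 0], [0, 0, 0, 0, 0], [0, 0, 0, 0, 0]]]'

```text
t: 29.9
tcp_pos: [0.5506, 0.3783, 0.0453]
eef_rot: [1.022, 1.571, -1.766]
wrist_force: [0.6, -1.0, -0.8]
gripper_width: 0.0109
```

```bash
python3 - <<'E'
from h import *
plan((.5511,.3779,.18))
E
```

```text
t 29.9 p [0.5506 0.3783 0.0453] y [ 0.346 -0.938  0.   ] w 0.0109 F [ 0.6 -1.  -0.8]
(0.5511, 0.3779, 0.18) [-0.3367  0.0014 -0.0007]
```

jog_arm --steps '[[[0, -0.08, 0, 0, 0], [0, -0.16, 0, 0, 0], [0, -0.26, 0, 0, 0], [0, -0.34, 0, 0, 0], [0, -0.34, 0, 0, 0], [0, -0.34, 0, 0, 0]]]'

```text
t: 30.5
tcp_pos: [0.551, 0.3787, 0.1819]
eef_rot: [-2.937, 1.569, 0.558]
wrist_force: [-0.7, -0.3, -2.7]
gripper_width: 0.0109
```

```bash
python3 - <<'E'
from h import *
plan((.6498,-.2021,.18))
E
```

```text
t 30.5 p [0.551  0.3787 0.1819] y [ 0.347 -0.938 -0.   ] w 0.0109 F [-0.7 -0.3 -2.7]
(0.6498, -0.2021, 0.18) [0.0038 1.4476 0.2714]
```

jog_arm --steps '[[[0, 0, 0.07, 0.014, 0], [0, 0, 0.72, 0.135, 0], [0, 0, 0.72, 0.135, 0], [0, 0, 0.72, 0.135, 0], [0, 0, 0.72, 0.135, 0], [0, 0, 0.72, 0.135, 0], [0, 0, 0.72, 0.135, 0], [0, 0, 0.72, 0.135, 0]]]'

```text
t: 31.3
tcp_pos: [0.5988, 0.087, 0.1787]
eef_rot: [-0.228, 1.567, -3.02]
wrist_force: [-0.2, 0.1, -1.1]
gripper_width: 0.0112
```

jog_arm --steps '[[[0, 0, 0.68, 0.128, 0], [0, 0, 0.68, 0.128, 0], [0, 0, 0.68, 0.128, 0], [0, 0, 0.68, 0.128, 0], [0, 0, 0.68, 0.128, 0], [0, 0, 0.7, 0.132, 0], [0, 0, 0.7276, 0.1364, 0], [0, 0, 0.7276, 0.1364, 0], [0, 0, 0.7276, 0.1364, 0], [0, 0, 0.7276, 0.1364, 0]]]'

```text
t: 32.3
tcp_pos: [0.6495, -0.1999, 0.181]
eef_rot: [-1.319, 1.57, 2.178]
wrist_force: [-1.3, 0.4, -1.6]
gripper_width: 0.0116
```

```bash
python3 - <<'E'
from h import *
plan((.6498,-.2021,.11),(.6498,-.2021,.058))
s=snap('wrist','w_n1')
g=cv2.cvtColor(s['color'],cv2.COLOR_BGR2GRAY)
bh=cv2.morphologyEx(g,cv2.MORPH_BLACKHAT,np.ones((9,9))); c=proj(s,[.6498,-.2021,.03]); print('valve centre px',c)
n,l,st,ce=cv2.connectedComponentsWithStats((bh>40).astype(np.uint8))
for i in range(1,n):
    if 18<np.hypot(*(ce[i]-c))<45 and st[i,4]>8: print(ce[i].round(1),st[i,4],onz(s,*ce[i],.03)[:2].round(4))
E
```

```text
t 32.3 p [ 0.6495 -0.1999  0.181 ] y [ 0.349 -0.937 -0.001] w 0.0116 F [-1.3  0.4 -1.6]
(0.6498, -0.2021, 0.11) [0.1774 0.0056 0.0012]
(0.6498, -0.2021, 0.058) [0.3074 0.0057 0.0012]
valve centre px [272.96610911 194.84318699]
[277.1 162.6] 119 [ 0.6818 -0.1946]
[273.1 165.3] 35 [ 0.6779 -0.1918]
[246.9 180.6] 36 [ 0.6543 -0.1724]
[299.5 180.5] 32 [ 0.6728 -0.222 ]
[235.  182.2] 53 [ 0.6487 -0.1617]
[247.5 209.8] 31 [ 0.6261 -0.1831]
[298.8 209.8] 28 [ 0.6444 -0.2324]
```

Second measurement agrees: the narrow valve centre is (0.6495,-0.2024).

jog_arm --steps '[[[0, 0.06, 0.0057, 0.0012, 0], [0, 0.12, 0.0057, 0.0012, 0], [0, 0.17, 0.0057, 0.0012, 0], [0, 0.2, 0.0057, 0.0012, 0], [0, 0.2, 0.0057, 0.0012, 0], [0, 0.2, 0.0057, 0.0012, 0]]]'

```text
t: 32.95
tcp_pos: [0.6502, -0.2042, 0.1022]
eef_rot: [2.519, 1.57, -0.268]
wrist_force: [0.3, -0.3, -1.4]
gripper_width: 0.0108
```

```bash
python3 - <<'E'
from h import *
plan((.6496,-.2023,.0565))
E
```

```text
t 32.95 p [ 0.6502 -0.2042  0.1022] y [ 0.347 -0.938  0.   ] w 0.0108 F [ 0.3 -0.3 -1.4]
(0.6496, -0.2023, 0.0565) [ 0.1142 -0.0051 -0.0003]
```

jog_arm --steps '[[[0, 0, -0.005, 0, 0], [0, 0.03, -0.005, 0, 0], [0, 0.06, -0.005, 0, 0], [0, 0.09, -0.005, 0, 0], [0, 0.108, -0.005, 0, 0], [0, 0.114, -0.005, 0, 0], [0, 0.114, -0.005, 0, 0], [0, 0.114, -0.005, 0, 0]]]'

```text
t: 33.75
tcp_pos: [0.649, -0.2029, 0.0555]
eef_rot: [-0.536, 1.571, 2.959]
wrist_force: [0.8, -0.9, -1.1]
gripper_width: 0.0108
```

```bash
python3 - <<'E'
from h import *
plan((.6496,-.2023,.0555))
E
```

```text
t 33.75 p [ 0.649  -0.2029  0.0555] y [ 0.346 -0.938 -0.   ] w 0.0108 F [ 0.8 -0.9 -1.1]
(0.6496, -0.2023, 0.0555) [ 0.     -0.0008 -0.0019]
```

Positioned; releasing and rising.

jog_arm --steps '[[[60, 0, -0.001, -0.002, 0], [60, 0, -0.001, -0.002, 0], [60, 0, -0.001, -0.002, 0], [60, 0, -0.001, -0.002, 0], [60, 0, -0.001, -0.002, 0], [60, -0.05, -0.001, -0.002, 0], [60, -0.15, -0.001, -0.002, 0], [60, -0.26, -0.001, -0.002, 0], [60, -0.38, -0.001, -0.002, 0], [60, -0.38, -0.001, -0.002, 0]]]'

```text
t: 34.75
tcp_pos: [0.6537, -0.2037, 0.2181]
eef_rot: [2.414, 1.556, -0.374]
wrist_force: [0.7, -0.1, 0.6]
gripper_width: 0.0554
```

jog_arm --steps '[[[100, 0, 0, 0, 0], [100, 0, 0, 0, 0], [100, 0, 0, 0, 0]]]'

```text
t: 35.05
tcp_pos: [0.6486, -0.2017, 0.2053]
eef_rot: [-0.725, 1.567, 2.771]
wrist_force: [0.1, -0.0, -0.3]
gripper_width: 0.0751
```

```bash
python3 - <<'E'
from h import *
s=snap('wrist','w_n2')
plan((.36,.25,.2),(.5,.02,.21))
np.set_printoptions(linewidth=200)
for z in(.022,.03,.088): print(z,proj(s,[.6496,-.2023,z]))
g=cv2.cvtColor(s['color'],cv2.COLOR_BGR2GRAY); x,y=proj(s,[.6496,-.2023,.03]).astype(int); print(x-24,y-24); print(g[y-24:y+28:2,x-24:x+28:2])
E
```

```text
t 35.1 p [ 0.6486 -0.2018  0.2053] y [ 0.346 -0.938 -0.002] w 0.0791 F [ 0.5 -0.3 -0. ]
(0.36, 0.25, 0.2) [ 0.0173 -1.3094  0.2855]
(0.5, 0.02, 0.21) [-0.0097 -0.6489  0.1565]
0.022 [271.8479226  187.64881901]
0.03 [271.86197427 188.93677975]
0.088 [271.98502274 200.23163416]
247 164
[[182 151 190 219 224 219 162 157 158 157 157 154 129 131 156 158 158 159 159 159 159 158 154 129 121 132]
 [167 192 224 224 222 214 156 156 156 157 157 157 156 157 157 157 157 157 157 157 157 157 157 156 133 121]
 [179 224 225 224 223 199 157 157 157 157 157 157 157 157 157 157 157 156 156 156 157 157 157 156 154 124]
 [222 226 225 224 223 218 163 158 158 158 157 155 154 154 155 158 159 158 158 159 159 159 159 159 159 154]
 [198 211 226 225 224 220 165 160 155 145 139 151 147 146 144 144 151 156 159 159 159 159 159 158 141 125]
 [129 140 220 223 222 220 167 154 182 155 151 136 131 130 137 154 155 145 150 157 157 158 158 149  85  83]
 [128 132 220 223 222 214 144 165 206 136 115 122 126 127 120 115 131 154 143 143 158 158 158 149  84  82]
 [170 196 221 220 218 201 145 209 136 122 138 152 153 155 151 138 
[... 1267 characters left out ...]
 149 150 124  85  84  81 112 152 160 159 158 126  81  82]
 [126 127 180 221 221 221 218 204 128  90  84  85 106 105  88  84  94 131 154 158 158 157 157 137  87 107]
 [191 193 216 219 219 218 170 162 156 150 138 122 113 113 118 140 152 158 158 158 158 156 156 154 153 185]
 [200 216 217 217 217 210 155 155 156 157 157 156 155 155 155 157 156 156 155 155 155 155 154 184 204 191]
 [180 204 215 215 192 184 153 153 154 154 154 155 155 155 155 156 155 155 155 154 154 155 163 207 194 178]
 [189 179 208 196 162 153 154 154 155 155 156 156 155 155 156 157 157 157 158 157 157 195 198 201 183 188]
 [189 188 164 140 152 155 156 156 157 158 157 153 106  98 154 158 157 158 157 158 159 207 199 181 193 188]]
```

The narrow plug stands centred and upright in the bore: stem top at about (272,199.5) against a predicted (272,200.2). The narrow bonnet is next.

jog_arm --steps '[[[100, 0, -0.65, 0.14, 0], [100, 0, -0.65, 0.14, 0], [100, 0, -0.65, 0.14, 0], [100, 0, -0.65, 0.14, 0], [100, 0, -0.65, 0.14, 0], [100, 0, -0.65, 0.14, 0], [100, 0, -0.65, 0.14, 0]]]'

```text
t: 35.8
tcp_pos: [0.5059, 0.0241, 0.2072]
eef_rot: [-0.66, 1.57, 2.839]
wrist_force: [-0.5, -0.2, -0.7]
gripper_width: 0.0925
```

jog_arm --steps '[[[100, 0, -0.66, 0.145, 0], [100, 0, -0.66, 0.145, 0], [100, 0, -0.66, 0.145, 0], [100, 0, -0.66, 0.145, 0], [100, 0, -0.66, 0.145, 0], [100, 0, -0.66, 0.145, 0], [100, 0, -0.66, 0.145, 0], [100, 0, -0.66, 0.145, 0], [100, 0, -0.66, 0.145, 0]]]'

```text
t: 36.7
tcp_pos: [0.3623, 0.2486, 0.2075]
eef_rot: [0.991, 1.57, -1.798]
wrist_force: [-0.2, -0.3, -0.2]
gripper_width: 0.0931
```

```bash
python3 - <<'E'
from h import *
s=snap('wrist','w_bn'); plan()
p=proj(s,[.3756,.274,.006]); print(p,proj(s,[.3756,.274,.044])); x,y=p.astype(int)
cv2.imwrite('pics/w_bnc.png',cv2.resize(s['color'][max(0,y-80):y+100,x-100:x+100],None,fx=3,fy=3)); print('origin',x-100,max(0,y-80))
E
```

```text
t 36.75 p [0.3622 0.2486 0.2075] y [ 0.344 -0.939  0.001] w 0.093 F [-0.1 -1.3  0.5]
[253.75111966 167.71086802] [252.00779616 171.89281738]
origin 153 87
```

View pics/w_bnc.png

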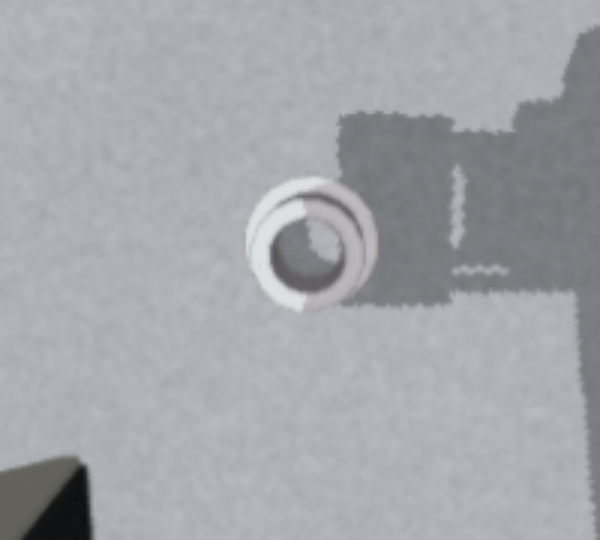

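The narrow bonnet's flange is at about (257,168) and its hub top at about (255.8,172).

```bash
python3 - <<'E'
from h import *
s=load('w_bn'); a=onz(s,257,168,.006); b=onz(s,255.8,172,.044); print(a,b); P=(a+b)/2
plan((*P[:2],.1),(*P[:2],.020))
E
```

```text
[0.37656592 0.27038705 0.006     ] [0.37684368 0.27026951 0.044     ]
t 36.75 p [0.3622 0.2486 0.2075] y [ 0.344 -0.939  0.001] w 0.093 F [-0.1 -1.3  0.5]
(np.float64(0.37670480147927987), np.float64(0.2703282771921768), 0.1) [ 0.2687 -0.0386 -0.0528]
(np.float64(0.37670480147927987), np.float64(0.2703282771921768), 0.02) [ 0.4687 -0.0387 -0.0529]
```

jog_arm --steps '[[[100, 0, -0.0387, -0.053, 0], [100, 0.1, -0.0387, -0.053, 0], [100, 0.2, -0.0387, -0.053, 0], [100, 0.3, -0.0387, -0.053, 0], [100, 0.38, -0.0387, -0.053, 0], [100, 0.44, -0.0387, -0.053, 0], [100, 0.465, -0.0387, -0.053, 0], [100, 0.465, -0.0387, -0.053, 0], [100, 0.465, -0.0387, -0.053, 0], [100, 0.465, -0.0387, -0.053, 0]]]'

```text
t: 37.75
tcp_pos: [0.3772, 0.2723, 0.0235]
eef_rot: [-2.988, 1.568, 0.507]
wrist_force: [-0.3, 0.0, 0.6]
gripper_width: 0.0927
```

```bash
python3 - <<'E'
from h import *
plan((.3767,.2703,.020))
E
```

```text
t 37.75 p [0.3772 0.2723 0.0235] y [ 0.346 -0.938 -0.   ] w 0.0927 F [-0.3  0.   0.6]
(0.3767, 0.2703, 0.02) [0.0088 0.0043 0.003 ]
```

jog_arm --steps '[[[100, 0.009, 0.0043, 0.003, 0], [100, 0.009, 0.0043, 0.003, 0], [0, 0.009, 0.0043, 0.003, 0], [0, 0.009, 0.0043, 0.003, 0], [0, 0.009, 0.0043, 0.003, 0], [0, 0.009, 0.0043, 0.003, 0], [0, 0.009, 0.0043, 0.003, 0], [0, 0.009, 0.0043, 0.003, 0], [0, 0.009, 0.0043, 0.003, 0], [0, 0.009, 0.0043, 0.003, 0]]]'

```text
t: 38.75
tcp_pos: [0.3752, 0.2697, 0.0181]
eef_rot: [-0.944, 1.571, 2.551]
wrist_force: [-0.2, -0.4, 0.2]
gripper_width: 0.0388
```

jog_arm --steps '[[[0, 0, 0, 0, 0], [0, 0, 0, 0, 0]]]'

```text
t: 38.95
tcp_pos: [0.3752, 0.2698, 0.0181]
eef_rot: [-1.978, 1.571, 1.517]
wrist_force: [-0.1, 0.3, -0.3]
gripper_width: 0.0384
```

jog_arm --steps '[[[0, -0.1, 0, 0, 0], [0, -0.2, 0, 0, 0], [0, -0.3, 0, 0, 0], [0, -0.4, 0, 0, 0], [0, -0.42, 0, 0, 0], [0, -0.42, 0, 0, 0], [0, -0.42, 0, 0, 0]]]'

```text
t: 39.65
tcp_pos: [0.3744, 0.2693, 0.1845]
eef_rot: [0.163, 1.569, -2.625]
wrist_force: [-1.4, -0.1, -2.3]
gripper_width: 0.0388
```

```bash
python3 - <<'E'
from h import *
plan((.6496,-.2023,.185))
E
```

```text
t 39.65 p [0.3744 0.2693 0.1845] y [ 0.346 -0.938  0.   ] w 0.0388 F [-1.4 -0.1 -2.3]
(0.6496, -0.2023, 0.185) [-0.0014  1.3443 -0.2368]
```

jog_arm --steps '[[[0, 0, 0.07, -0.012, 0], [0, 0, 0.68, -0.12, 0], [0, 0, 0.68, -0.12, 0], [0, 0, 0.68, -0.12, 0], [0, 0, 0.68, -0.12, 0], [0, 0, 0.68, -0.12, 0], [0, 0, 0.68, -0.12, 0], [0, 0, 0.68, -0.12, 0]]]'

```text
t: 40.45
tcp_pos: [0.5131, 0.0302, 0.1832]
eef_rot: [-0.443, 1.566, 3.049]
wrist_force: [0.1, -0.1, -0.9]
gripper_width: 0.0387
```

jog_arm --steps '[[[0, 0, 0.62, -0.11, 0], [0, 0, 0.62, -0.11, 0], [0, 0, 0.62, -0.11, 0], [0, 0, 0.62, -0.11, 0], [0, 0, 0.62, -0.11, 0], [0, 0, 0.65, -0.114, 0], [0, 0, 0.665, -0.117, 0], [0, 0, 0.665, -0.117, 0], [0, 0, 0.665, -0.117, 0], [0, 0, 0.665, -0.117, 0]]]'

```text
t: 41.45
tcp_pos: [0.6503, -0.2003, 0.1864]
eef_rot: [-1.802, 1.57, 1.695]
wrist_force: [-0.4, -0.0, -1.4]
gripper_width: 0.0385
```

```bash
python3 - <<'E'
from h import *
s=snap('wrist','w_bn2')
plan((.6481,-.2029,.11),(.6481,-.2029,.05))
p=get_state()['tcp_pos']
np.set_printoptions(linewidth=220)
h=proj(s,[p[0],p[1],p[2]+.026]);f=proj(s,[p[0],p[1],p[2]-.012]); print('hub top px if centred',h,'flange top',f)
h1=proj(s,[p[0]+.01*.938,p[1]+.01*.346,p[2]-.012]);print('10mm -z',h1)
g=cv2.cvtColor(s['color'],cv2.COLOR_BGR2GRAY); x,y=f.astype(int); print(y-50); print(g[y-50:y+60:2,x-4:x+6:2].T); 
hx,hy=h.astype(int); print(hx-50,g[hy,hx-50:hx+52:2])
E
```

```text
t 41.5 p [ 0.6504 -0.2006  0.1865] y [ 0.348 -0.937  0.   ] w 0.0386 F [-0.7  0.9 -1.5]
(0.6481, -0.2029, 0.11) [0.1914 0.0035 0.0075]
(0.6481, -0.2029, 0.05) [0.3414 0.0035 0.0076]
hub top px if centred [271.54563709 262.04987395] flange top [271.34248297 237.99278831]
10mm -z [271.37680711 222.23465612]
187
[[172 169 153 119 173 205 209 207 202 158 114 113 114 113 114 113 112 128 197 208 207 203 197 181 147 148 144 146 146 149 149 148 147 124 147 127 115 114 114 115 116 115 115 115 115 114 117 119 174 203  62  57  78  67
   82]
 [169 125  87 113 180 206 209 208 203 156 113 114 113 112 114 114 113 130 198 211 208 201 195 181 147 148 148 147 143 142 148 149 143 124 129 126 114 116 114 115 115 116 116 115 116 115 114 120 186 204  63  58  77  68
   82]
 [165  95  90 119 188 206 208 208 206 158 113 114 114 113 114 114 113 132 203 210 205 201 196 181 147 149 147 147 146 144 145 146 145 125 138 119 115 114 115 115 115 115 116 115 115 115 114 120 189 206  62  57  78  69
   82]
 [160  95  91 119 192 207 206 208 206 160 113 115 114 113 114 114 113 131 201 208 207 201 195 180 146 150 147 143 145 144 146 147 148 123 151 119 115 114 115 113 115 116 116 115 114 115 115 118 188 202  62  58  78  68
   82]
 [166 114  90 110 186 209 206 206 206 158 115 114 114 113 113 115 113 132 202 209 206 201 196 177 147 149 145 142 146 144 145 144 144 120 149 117 113 114 114 114 115 114 117 114 114 114 115 118 186 200  61  57  78  69
   82]]
221 [115  94  29  26  23  38 182 195 199 205 204 194 123 110 109 111 112 113 113 113 115 114 115 113 114 116 115 113 113 112 112 112 110 109 108 107 106 107 170 199 200 200 199 194  97  23  22  26  67 111 115]
```

The image shows the bonnet held about 1.8 mm off along tool -z, which agrees with the pose measured at the grip. I'll compensate for it.

jog_arm --steps '[[[0, 0, 0.004, 0.0076, 0], [0, 0.05, 0.004, 0.0076, 0], [0, 0.1, 0.004, 0.0076, 0], [0, 0.15, 0.004, 0.0076, 0], [0, 0.15, 0.004, 0.0076, 0], [0, 0.15, 0.004, 0.0076, 0]]]'

```text
t: 42.1
tcp_pos: [0.6478, -0.2044, 0.1263]
eef_rot: [-0.748, 1.57, 2.747]
wrist_force: [-0.0, -0.8, -0.7]
gripper_width: 0.0382
```

```bash
python3 - <<'E'
from h import *
plan((.6481,-.2032,.05))
E
```

```text
t 42.1 p [ 0.6478 -0.2044  0.1263] y [ 0.347 -0.938 -0.   ] w 0.0382 F [-0.  -0.8 -0.7]
(0.6481, -0.2032, 0.05) [ 0.1908 -0.0026 -0.0018]
```

jog_arm --steps '[[[0, 0.03, -0.0026, -0.0018, 0], [0, 0.06, -0.0026, -0.0018, 0], [0, 0.09, -0.0026, -0.0018, 0], [0, 0.12, -0.0026, -0.0018, 0], [0, 0.15, -0.0026, -0.0018, 0], [0, 0.175, -0.0026, -0.0018, 0], [0, 0.188, -0.0026, -0.0018, 0], [0, 0.188, -0.0026, -0.0018, 0], [0, 0.188, -0.0026, -0.0018, 0]]]'

```text
t: 43.0
tcp_pos: [0.6488, -0.2035, 0.0512]
eef_rot: [2.557, 1.57, -0.231]
wrist_force: [-0.3, -0.1, -1.1]
gripper_width: 0.0384
```

```bash
python3 - <<'E'
from h import *
plan((.6481,-.2032,.048))
E
```

```text
t 43.0 p [ 0.6488 -0.2035  0.0512] y [ 0.346 -0.938  0.   ] w 0.0384 F [-0.3 -0.1 -1.1]
(0.6481, -0.2032, 0.048) [ 0.008  -0.0013  0.0013]
```

jog_arm --steps '[[[0, 0.003, -0.0013, 0.0013, 0], [0, 0.006, -0.0013, 0.0013, 0], [0, 0.008, -0.0013, 0.0013, 0], [0, 0.008, -0.0013, 0.0013, 0], [0, 0.008, -0.0013, 0.0013, 0]]]'

```text
t: 43.5
tcp_pos: [0.6481, -0.2032, 0.0482]
eef_rot: [2.452, 1.57, -0.336]
wrist_force: [-0.0, 0.0, 0.6]
gripper_width: 0.0386
```

```bash
python3 - <<'E'
from h import *
plan((.6481,-.2032,.048))
E
```

```text
t 43.5 p [ 0.6481 -0.2032  0.0482] y [ 0.346 -0.938  0.   ] w 0.0386 F [-0.   0.   0.6]
(0.6481, -0.2032, 0.048) [ 0.0005 -0.0001  0.    ]
```

On target, with the weight just transferring. Releasing and rising.

jog_arm --steps '[[[100, 0, 0, 0, 0], [100, 0, 0, 0, 0], [100, 0, 0, 0, 0], [100, 0, 0, 0, 0], [100, 0, 0, 0, 0], [100, -0.04, 0, 0, 0], [100, -0.12, 0, 0, 0], [100, -0.22, 0, 0, 0], [100, -0.32, 0, 0, 0], [100, -0.4, 0, 0, 0]]]'

```text
t: 44.5
tcp_pos: [0.6485, -0.2034, 0.2123]
eef_rot: [2.415, 1.567, -0.373]
wrist_force: [0.5, -0.0, -0.1]
gripper_width: 0.0927
```

jog_arm --steps '[[[100, 0, 0, 0.06, 0], [100, 0, 0, 0.06, 0], [100, 0, 0, 0.06, 0], [100, 0, 0, 0.06, 0]]]'

```text
t: 44.9
tcp_pos: [0.6253, -0.2111, 0.2073]
eef_rot: [-0.991, 1.57, 2.505]
wrist_force: [-0.3, 1.0, -0.3]
gripper_width: 0.093
```

```bash
python3 - <<'E'
from h import *
s=snap('wrist','w_fin'); t=snap('top','top_fin'); sc=snap('scene','scene_fin')
plan()
c=proj(s,[.6496,-.2023,.03]).astype(int); x0,y0=max(0,c[0]-65),max(0,c[1]-65)
a=cv2.resize(s['color'][y0:y0+130,x0:x0+130],(390,390)); print(x0,y0)
for z in(.03,.036,.074,.088): print(z,(proj(s,[.6496,-.2023,z])-[x0,y0])*3)
b=cv2.resize(t['color'][130:295,95:490],(395,165)); d=sc['color'][120:310,130:430]; d=cv2.resize(d,(395,225))
o=np.zeros((390,785,3),np.uint8); o[:,:390]=a; o[:165,390:]=b; o[165:,390:]=d
cv2.imwrite('pics/fin.png',o)
E
```

```text
t 45.05 p [ 0.6254 -0.211   0.2069] y [ 0.347 -0.938 -0.001] w 0.0932 F [-0.3 -0.3 -0.1]
205 101
0.03 [197.74894442 195.07354816]
0.036 [197.7647816  196.93299907]
0.074 [197.87864585 210.30716121]
0.088 [197.92759902 216.05992069]
```

View pics/fin.png

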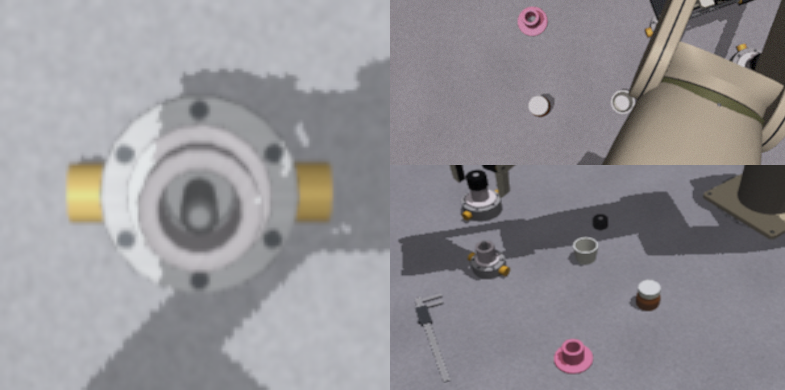

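The narrow bonnet sits flat: hub at about (201,208), bolt ring at (200,195), stem at (200,215), all within about 1 mm of predicted. The scene view shows the wide valve with its knob, and the jar and cup where they were.

```bash
python3 -c "
from bench import *
print(close_job())"
```

```text
the job is handed in; nothing more can be done
None
```

Both valves are reassembled in the order you asked, and the job was handed in at about 45 s of the 136 s allowed. The wide valve got its plug, the white bonnet and the larger black knob. The narrow valve then got its plug and bonnet.

**Last checks:**
- **Wide valve:** the bonnet's flange and the knob were both centred to about 1 mm. The knob was at the height expected for resting on the hub.
- **Narrow valve:** the bonnet was flat and centred to about 1 mm, with the stem upright inside it.
- **Rest of the scene:** the jar, cup, pink bonnet and small knob were not handled. The jar and cup look unmoved in the final picture. The gripper is open and clear of everything.

**What went wrong:** on the first lift of the wide plug I typed the first row with the wrong sign. The gripper dipped, slid along the stem and lost its grip, and the plug moved about 30 mm but stayed upright. I re-measured it and picked it up cleanly. I didn't see the peak wrist force during that dip, so I can't confirm it stayed under the limits; every force I did read was 7.2 N or less along any axis.

**Other disagreement:** the measured tool position was often 2–3 mm off the target, or up to 5 mm before it settled. I corrected for this before most grips and placings. The final overhead view was partly blocked by the arm, so the last check rests on the wrist and scene cameras.

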